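Stow the steel rule in its rule bay

TASK

Stow the loose steel rule: lay it flat on the mat with its hanging hole over the stud and its free end still swung out clear of the sprung flap, and let go of it. Then push near its free end to swing it about the stud, in under the flap, until you feel it come up against the stop hidden inside the pocket; seat it there with a firm finger's push of about 10 N, and never press on the rule with more than 20 N while it is under the flap. Leave it lying there, hooked on the stud, under the flap and up against the stop, and do not disturb the gauges and the cap around.

Things in the scene. Friction and masses are not known exactly. Their poses are not given: they have to be found in the camera images.
- rule_center (a point): Centre (half-way up) of the loose stainless steel rule: a stiff flat bar 320 mm long, 36 mm wide, 6 mm thick, about 0.55 kg, graduation lines on top, lying flat on the rubber mat. Its x axis runs along it from the hole end to the free end, z up. Grasp it here across its 36 mm width.
- rule_hole (a point): Centre (half-way up) of the rule's round hanging hole, 14 mm in diameter, on the rule's centre line 142 mm from the rule's centre and 18 mm from its hole end; axes as the rule's.
- rule_end (a point): Middle of the rule's free end face (half-way up), 160 mm from the rule's centre and 302 mm from the hole's; axes as the rule's. Swinging the hooked rule by pushing its edge near here takes about 1 to 3 N, and some 3 to 7 N with the flap lifted; at the stop the force rises steeply.
- bay: The rule bay, fixed on the shelf: hanging stud, and pocket with sprung flap. Origin on the stud's axis at the mat's top (4 mm above the steel shelf). y points from the stud along to the pocket, x into the pocket (away from the robot), z up. A stowed rule hangs on the stud and lies along y, turned from 0.05 rad out to 0.11 rad in, depending on how the stop is set.
- stud (a point): Middle of the hanging stud, a fixed upright steel pin 8 mm in diameter and 16 mm high above the mat, its top 4 mm tapered; this point is on its axis 8 mm above the mat.
- pocket_mouth (a point): Point 3 mm above the mat below the middle of the flap's bend (its lowest line), 195 mm along the bay's y from the stud. The mouth is 96 mm long along y (147 to 243 mm from the stud), so about 59 mm of the rule's free end sticks out past it. The pocket is open at both ends up to 12 mm above the mat.
- pocket: Grey back part of the pocket, fixed, origin and axes as bay. 26 mm high, 20 to 86 mm into the pocket, 136 to 254 mm along y. Under the flap, unseen, it carries a rigid screw-set stop pad (40 mm long, 195 mm along y, 1 to 5 mm above the mat). Its face, where the rule's far long edge ends, is 11 to 35 mm along x from the stud's axis: set differently each time, not measured, only felt.
- flap (a joint): Opening angle of the spring-loaded flap, 0 shut, about 0.05 rad with the 6 mm rule under it. It slopes from its hinge (58 mm into the pocket, 18 mm above the mat) down to the bend, 3 mm above the mat; from there a lip turns up at 19 degrees, 23 mm out towards the robot. The rule's long edge slides in under the lip and lifts the flap against about 2 N.
- plug_gauge: Bystander: chrome thread plug gauge standing on its plug, 66 mm across its flange, 132 mm high with a slim handle; origin under its centre.
- ring_gauge: Bystander: blued steel ring gauge lying flat, 92 mm across, 34 mm high; origin under its centre.
- thread_cap: Bystander: ribbed yellow plastic thread cap, 76 mm across, 37 mm high; origin under its centre.
- dial_indicator: Bystander: dial indicator lying face up, 60 mm across its rubber grip, 22 mm high, with a stem out to 68 mm along its -x axis; origin under the centre of its dial.

How it is judged (in metres and radians):
On the way, in this order (a step that is already met when the one before it is completed fails the run):
1. the rule lies flat on the mat with its hole over the stud, clear of the flap, and let go (horizontal distance between rule_hole and stud below 0.006 m and height (world z) of each of rule_hole, rule_end below 0.01 m and value of joint flap below 0.015 rad and x of rule_end in the frame of bay below -0.03 m and contact force between rule and the fingers below 0.1 N and linear speed of rule below 0.02 m/s), for 0.2 s.
2. the rule, still on the stud and now under the flap, is pressed against the hidden stop with 4 N or more (horizontal distance between rule_hole and stud below 0.006 m and height (world z) of rule_end below 0.012 m and value of joint flap above 0.02 rad and contact force between rule and pocket above 4 N), for 0.2 s.
At the end, for the whole second after the job is handed in: The rule lies flat and still on the mat, released, its hole round the stud (centres within 6 mm), along the bay within 0.13 rad, under the flap, which it holds 0.02 to 0.12 rad open, and still rests up against the hidden stop (0.3 N or more) (horizontal distance between rule_hole and stud below 0.006 m and height (world z) of rule_hole below 0.01 m and height (world z) of rule_end below 0.011 m and value of joint flap between 0.02 and 0.12 rad and angle between the x axis of rule and the y axis of bay, either way round below 0.13 rad and linear speed of rule below 0.01 m/s and contact force between rule and pocket above 0.3 N); the robot touches nothing.
It fails at once if the rule is pressed by the fingers with more than 20 N while it lies under the flap (value of joint flap above 0.02 rad and contact force between rule and the fingers above 20 N).
It fails at once if a bystander gauge or cap is moved by more than 15 mm (distance of any of plug_gauge, ring_gauge, thread_cap, dial_indicator from where it was at the start of the episode above 0.015 m).
It also fails if it takes over 69 s, if anything falls off the work surface, if the arm or the gripper's body presses on something with over 40 N, if the wrist force passes 120 N, or if a joint passes its speed limit or range.

ROBOT

A 6-joint arm with a two-finger parallel gripper is mounted at the origin on the work surface. World frame = base frame: x ahead of the robot, y to its left, z up, the work surface at z = 0. Lengths are in mm, angles in rad, forces in N, time in s.
With the tool pointing down it reaches from about 275 to 725 mm from the base axis. Payload 15.9 kg.
Tool frame: the origin (TCP) lies at the centre of the arm's flange, where the gripper is bolted on; the fingertips stand 173 mm ahead of it and the grasp point (between the pads) lies 155 mm ahead of it (pinch_z is the distance from the TCP to the grasp point, in mm); z points along the fingers, y is the direction in which the jaws open and shut (so a half turn about z gives the same grasp; the last joint's range is limited). The gripper opens to 85 mm and grips with 20 to 120 N. Pads are 22 mm wide; open, the fingers measure 114 mm over their backs; the gripper's body (76 mm by 85 mm) begins 54 mm behind the grasp point. The pads swing forward as they close: fully open they stand 13 mm farther back than shut.
Start: joints at [0, 0.213, -0.034, 1.323, 0, 1.571], TCP at [499.986, 0, 404.706] pointing down, gripper open.
Joint ranges: [-2.98, 2.98], [-0.74, 1.72], [-1.14, 1.35], [-2.1, 2.04], [-1.57, 1.44], [-3.14, 3.14]. Speed limits (rad/s): [1.89, 1.89, 2.39, 2.57, 3.14, 3.14].

INTERFACE

Orientations are given as a unit quaternion [x, y, z, w].
In Python, from station import * gives the robot as it stands. The module is installed in compiled form; this text tells all that it offers.
- The arm moves only by the tool drive_tool, never from a script. Its argument "series" is a list of rows, each an object of numbers: "dx", "dy", "dz": the shift along the tool's x, y, z in cm; "rx", "ry", "rz": the turn, a rotation vector about the tool's x, y, z in degrees. In form: [{"dx": .., "dy": .., "dz": .., "rx": .., "ry": .., "rz": ..}, ...]. A call has 1 to 8 rows; each row is the pose to reach, as a shift and turn from the pose commanded when the call began, along the tool's axes at that moment; what a row does not reach only later rows make up. A row lasts 1/8 s, in which the tool goes at most 62.5 mm and 10.7 degrees, less where a joint would pass 70% of its speed; a pose out of reach is approached as far as the arm can. A call with a gripper value outside its range is refused whole. "jaw" is the gripper command: -1 is shut, 1 is fully open, values between are in proportion, set as the call begins (left out, the last holds). The fingers move at their own pace and stop on an object; "force" is the grip in N (left out, the last holds). Time passes only in rows, so rows that repeat a pose let the fingers close. It gives the time, the measured TCP pose, the force and the opening at its end, in the units of the state.
- read_state(): the state, without advancing time (a new reading comes with each control period).
- capture(name): name is "scene" or "side" or "wrist"; returns the picture (420x560x3 uint8, blue, green, red); there is no depth.
- camera_model(name): a dict with "fx", "fy", "cx", "cy" (pixels), "k1" (the pictures are not rectified: a ray, as slopes to the right and down, at radius r is drawn at 1 + k1 r^2 times it, then the intrinsics apply), "xyz" and "attitude" of the camera in the world. Camera axes: x right, y down, z forward; pixel columns grow to the right and rows downward; lengths in mm; the calibration is good to about 2 mm. A picture is of the moment at which its call begins: read the wrist's pose just before it. camera_model takes no time and is no camera call; for the wrist camera it gives the pose at the moment of the call.
- hand_in(): hands the job in, once; it reports no verdict.
The state is a dict: "t": time; "qpos": joint angles; "qvel": joint speeds; "joint_torque": joint torques, N m; "tcp_pos": TCP position; "tcp_rot": TCP orientation; "wrist_force": force on the tool from outside, world axes, zero at the start; "moment": the same for the moment, N m; "gripper_width": opening from 0.0 (shut) to 1.0 (fully open).
Only numpy, scipy, OpenCV 4.12 (cv2) and the standard library are available. Lean on these libraries where they do the work, as an engineer would, in place of code of your own. Each camera call takes 0.05 s, during which the arm holds its last target.

## Working session

There is one attempt and no reset: what is moved stays moved. The work goes in short steps, Python scripts to look and compute and a tool call to move; the robot and the scene stay as the last step left them, time stands still between calls to the robot, and variables do not carry over. Pictures are saved under pics/ and viewed, and the job is handed in when it is done.

Besides the shell and the picture viewer there is one more tool, called after "Call:" as name(argument=value, ...), one argument or row to a line, values as JSON. drive_tool: Moves the arm, as the interface text tells. Its arguments: {"type":"object","properties":{"series":{"type":"array"},"jaw":{"type":"number"},"force":{"type":"number"}},"required":["series"]}

```bash
mkdir -p pics; ls
python3 - <<'E'
from station import *
import cv2
print(read_state())
for n in ["scene","side","wrist"]:
    print(n,camera_model(n)); cv2.imwrite(f"pics/{n}0.png",capture(n))
E
```

```text
pics
{'t': 0.0, 'qpos': array([ 2.75312090e-05,  2.13326407e-01, -3.50440823e-02,  1.32351000e+00,
        4.72766052e-06,  1.57077572e+00]), 'qvel': array([-0.00144385,  0.00057035, -0.0004937 ,  0.00102339,  0.00049786,
       -0.0004431 ]), 'joint_torque': array([-1.43474466e-03, -6.86183596e+01,  4.87125492e+01,  1.75234705e-02,
       -1.83502889e-04, -7.31988712e-05]), 'tcp_pos': array([4.99849609e+02, 1.44337374e-02, 4.04236888e+02]), 'tcp_rot': array([ 7.07089660e-01,  7.07123695e-01, -3.81640098e-04, -3.84980403e-04]), 'wrist_force': array([0.55461295, 0.4574391 , 0.98519737]), 'moment': array([ 0.03466663, -0.01738298, -0.05863609]), 'gripper_width': 1.0026160106885618}
scene {'fx': 381.32927416767996, 'fy': 381.32927416767996, 'cx': 278.9502048913725, 'cy': 206.52081959793776, 'k1': 0.005229171619768953, 'xyz': array([954.01033265, 618.65648982, 513.33529331]), 'attitude': array([ 0.26031273,  0.83392986, -0.46810863, -0.13293822])}
side {'fx': 443.30130877443963, 'fy': 443.30130877443963, 'cx': 280.7141869201531, 'cy': 217.79351640401362, 'k1': -0.044437131857506924, 'xyz': array([  18.07631762, -656.98151341,  858.0238241 ]), 'attitude': array([ 0.86944543, -0.29970688,  0.12883911, -0.37099988])}
wrist {'fx': 322.4245023560493, 'fy': 322.4245023560493, 'cx': 281.7115947818586, 'cy': 207.69656179921495, 'k1': -0.07683487683351903, 'xyz': array([500.20362437,  76.30035913, 375.03880584]), 'attitude': array([ 9.88442581e-01,  7.29104010e-05, -5.38859488e-04,  1.51594748e-01])}
```

View pics/scene0.png

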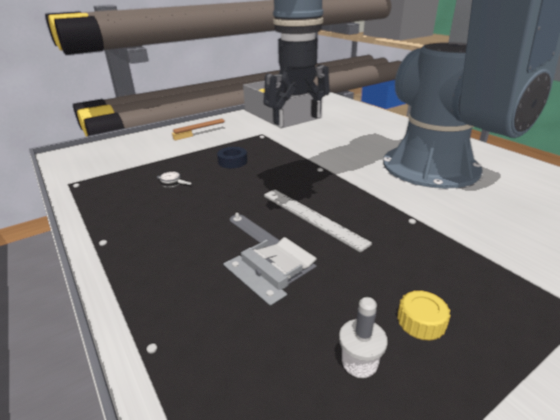

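View pics/side0.png

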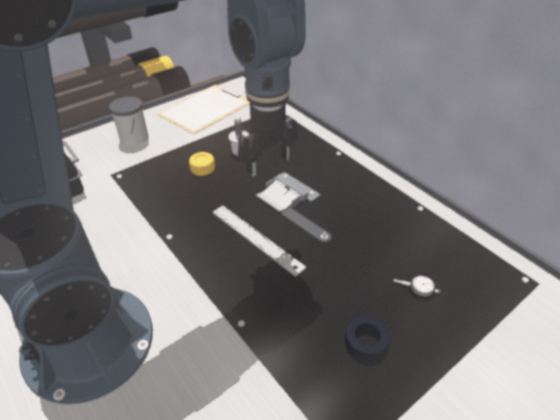

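View pics/wrist0.png

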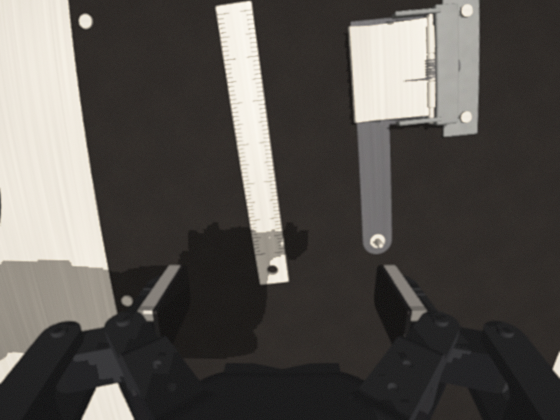

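```bash
cat > h.py <<'E'
from station import *
import cv2, numpy as np
from scipy.spatial.transform import Rotation as R
def ray(cm,u,v):
    K=np.array([[cm['fx'],0,cm['cx']],[0,cm['fy'],cm['cy']],[0,0,1.]])
    p=cv2.undistortPoints(np.array([[[u,v]]],float),K,np.array([cm['k1'],0,0,0,0]))[0,0]
    d=R.from_quat(cm['attitude']).apply([p[0],p[1],1]); return np.array(cm['xyz']),d
def onz(cm,u,v,z):
    o,d=ray(cm,u,v); return o+d*(z-o[2])/d[2]
def proj(cm,P):
    c=R.from_quat(cm['attitude']).inv().apply(np.array(P,float)-cm['xyz']); x,y=c[0]/c[2],c[1]/c[2]
    f=1+cm['k1']*(x*x+y*y); return cm['fx']*x*f+cm['cx'],cm['fy']*y*f+cm['cy']
def grab(n,name):
    cm=camera_model(n); im=capture(n); cv2.imwrite(f"pics/{name}.png",im); return cm,im
E
python3 - <<'E'
from h import *
cm=camera_model('wrist')
for n,u,v,z in [("ruleTL",217,7,10),("ruleTR",252,2,10),("ruleBL",263,284,10),("ruleBR",289,281,10),("hole",272,269,10),("stud",377,241,20),("stud_base",377,241,4),("pkTLscrew",467,11,4),("pkBLscrew",466,117,4),("flapBL",355,122,10),("flapTL",349,25,10)]:
    print(n,onz(cm,u,v,z).round(1))
cm=camera_model('side')
for n,u,v,z in [("stud",324,236,20),("hole",296,265,10)]: print(n,onz(cm,u,v,z).round(1))
im=cv2.imread('pics/wrist0.png')
cv2.imwrite('pics/crop1.png',cv2.resize(im[0:300,190:490],None,fx=2,fy=2,interpolation=cv2.INTER_CUBIC))
im=cv2.imread('pics/side0.png')
cv2.imwrite('pics/crop2.png',cv2.resize(im[160:290,200:360],None,fx=4,fy=4,interpolation=cv2.INTER_CUBIC))
E
```

```text
ruleTL [433.7 176.8  10. ]
ruleTR [469.6 181.1  10. ]
ruleBL [ 475.8 -141.5   10. ]
ruleBR [ 509.2 -137.    10. ]
hole [ 487.6 -119.8   10. ]
stud [614.5 -77.2  20. ]
stud_base [619.6 -84.1   4. ]
pkTLscrew [697.5 179.7   4. ]
pkBLscrew [710.5  68.4   4. ]
flapBL [580.9  60.9  10. ]
flapTL [569.4 159.5  10. ]
stud [606. -93.  20.]
hole [ 490.7 -117.8   10. ]
```

View pics/crop1.png

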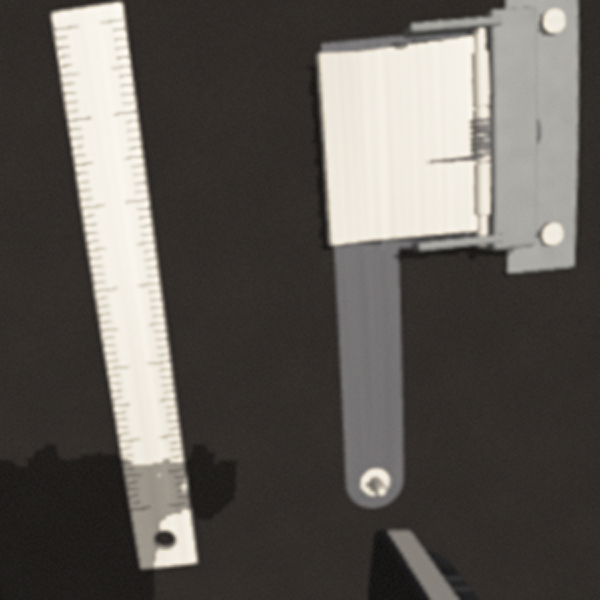

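View pics/crop2.png

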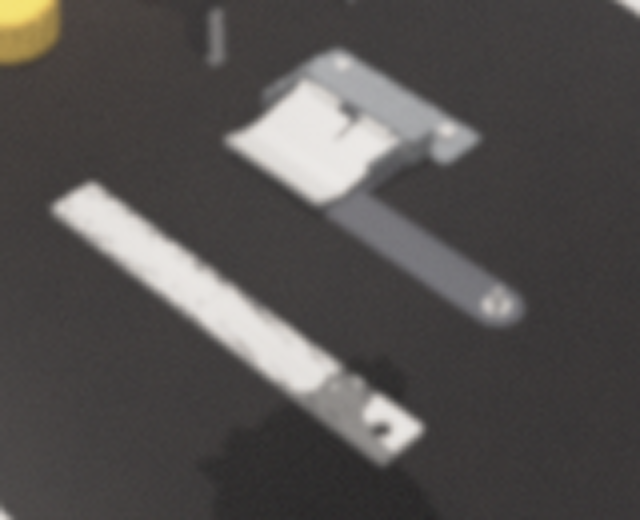

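Run:
```python
from h import *
w=camera_model('wrist');s=camera_model('side');c=camera_model('scene')
def tri(obs):
    A=np.zeros((3,3));b=np.zeros(3)
    for cm,u,v in obs:
        o,d=ray(cm,u,v);d/=np.linalg.norm(d);M=np.eye(3)-np.outer(d,d);A+=M;b+=M@o
    return np.linalg.solve(A,b).round(1)
print('stud',tri([(w,377.5,241),(s,324.3,235)]))
print('hole',tri([(w,272,269),(s,295,267.3)]))
print('scene stud top',onz(c,237,216,16))
for n,u,v,z in [('cap',202,158,37),('ring',367,333,34),('dial',423,284,22)]: print(n,onz(s,u,v,z).round(0))
print('plug',onz(c,361,365,4), 'cap',onz(c,425,307,37),'dial',onz(c,170,177,22),'ring',onz(c,232,154,34))
```

```text
stud [618.5 -82.3   7.5]
hole [ 486.6 -120.6    7.3]
scene stud top [619.60811606 -76.90863424  16.        ]
cap [521. 381.  37.]
ring [ 476. -371.   34.]
dial [ 684. -357.   22.]
plug [657.23267771 379.8043897    4.        ] cap [513.7241959 376.4872671  37.       ] dial [ 680.83686922 -358.96601787   22.        ] ring [ 475.42883479 -370.28683995   34.        ]
```

Run:
```python
import cv2
im=cv2.imread('pics/scene0.png')
cv2.imwrite('pics/crop3.png',cv2.resize(im[170:310,210:380],None,fx=4,fy=4,interpolation=cv2.INTER_CUBIC))
```

```text
(no output)
```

View pics/crop3.png

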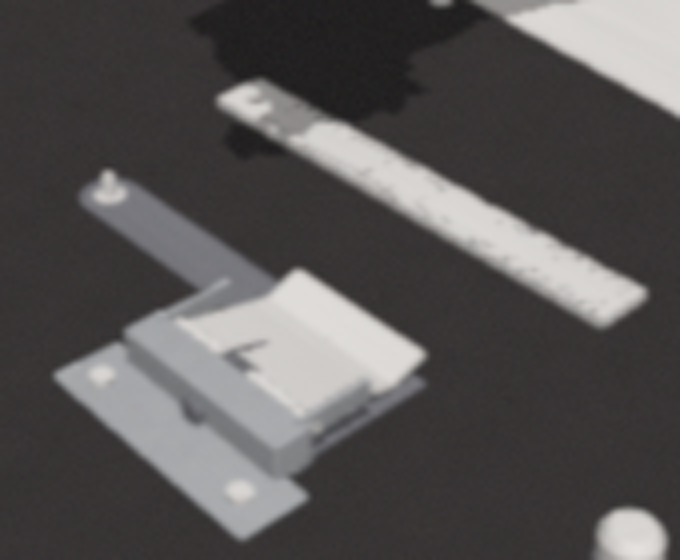

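Call:
drive_tool(
  series=[
    {"dx": -4, "dy": 2, "dz": 5},
    {"dx": -8, "dy": 4, "dz": 10},
    {"dx": -11.5, "dy": 5.3, "dz": 15.4},
    {"dx": -11.5, "dy": 5.3, "dz": 15.4},
    {"dx": -11.5, "dy": 5.3, "dz": 15.4},
    {"dx": -11.5, "dy": 5.3, "dz": 15.4},
  ],
)

```text
$.series[0]: bad value
```

Run:
```python
from h import *
s=read_state();print(s['t'],s['tcp_pos'],s['qvel'].round(3),s['wrist_force'])
cm,im=grab('wrist','w1');print(cm)
cv2.imwrite('pics/w1b.png',cv2.resize(im[110:290,130:430],None,fx=2.6,fy=2.6,interpolation=cv2.INTER_CUBIC))
```

```text
0.15 [4.99887834e+02 5.04479833e-03 4.04324692e+02] [-0.    -0.001  0.003 -0.001 -0.     0.   ] [ 0.60266986  0.05486188 -0.23179615]
{'fx': 322.4245023560493, 'fy': 322.4245023560493, 'cx': 281.7115947818586, 'cy': 207.69656179921495, 'k1': -0.07683487683351903, 'xyz': array([500.2286496 ,  76.30036043, 375.10550614]), 'attitude': array([ 9.88442620e-01,  6.13424710e-05, -4.63189759e-04,  1.51594750e-01])}
```

View pics/w1.png

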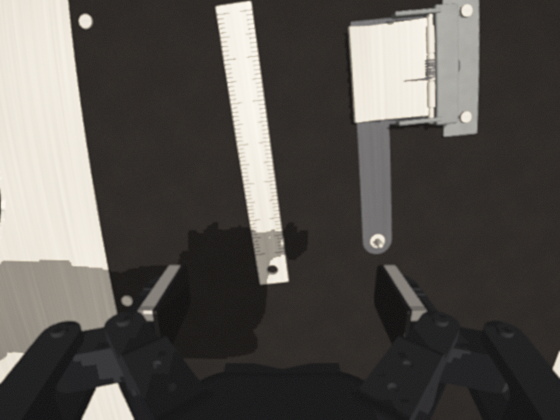

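View pics/w1b.png

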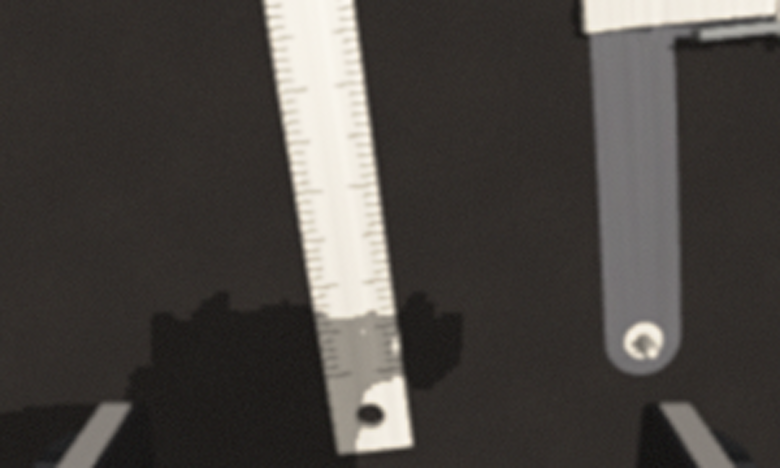

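The arm did not move because my row format was refused. The washer is still at (377.5, 241) and the hole at (272, 269). I'll resend with all six keys.

Call:
drive_tool(
  series=[
    {"dx": -3, "dy": 1.5, "dz": 4, "rx": 0, "ry": 0, "rz": 0},
    {"dx": -6, "dy": 3, "dz": 8, "rx": 0, "ry": 0, "rz": 0},
    {"dx": -9, "dy": 4, "dz": 12, "rx": 0, "ry": 0, "rz": 0},
    {"dx": -11.5, "dy": 5.3, "dz": 15.4, "rx": 0, "ry": 0, "rz": 0},
    {"dx": -11.5, "dy": 5.3, "dz": 15.4, "rx": 0, "ry": 0, "rz": 0},
    {"dx": -11.5, "dy": 5.3, "dz": 15.4, "rx": 0, "ry": 0, "rz": 0},
  ],
)

```text
t: 0.95
tcp_pos: [553.0, -114.8, 251.2]
tcp_rot: [0.707, 0.707, 0.0, -0.0]
wrist_force: [0.8, 0.4, 0.6]
gripper_width: 1.0
```

Run:
```python
from h import *
s=read_state();print(s['t'],s['tcp_pos'],s['qvel'].round(3),s['wrist_force'])
cm,im=grab('wrist','w2');print(cm)
cv2.imwrite('pics/w2b.png',cv2.resize(im[110:290,130:430],None,fx=2.6,fy=2.6,interpolation=cv2.INTER_CUBIC))
```

```text
0.95 [ 552.98643824 -114.79772438  251.16981994] [ 0.01  -0.022  0.005  0.002  0.    -0.002] [0.80789869 0.35339005 0.57451155]
{'fx': 322.4245023560493, 'fy': 322.4245023560493, 'cx': 281.7115947818586, 'cy': 207.69656179921495, 'k1': -0.07683487683351903, 'xyz': array([553.34981492, -38.47302534, 221.91644724]), 'attitude': array([ 9.88454408e-01, -5.26627402e-05, -3.16129150e-05,  1.51518581e-01])}
```

View pics/w2.png

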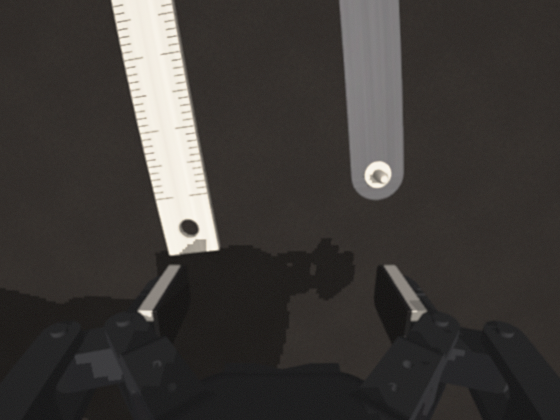

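View pics/w2b.png

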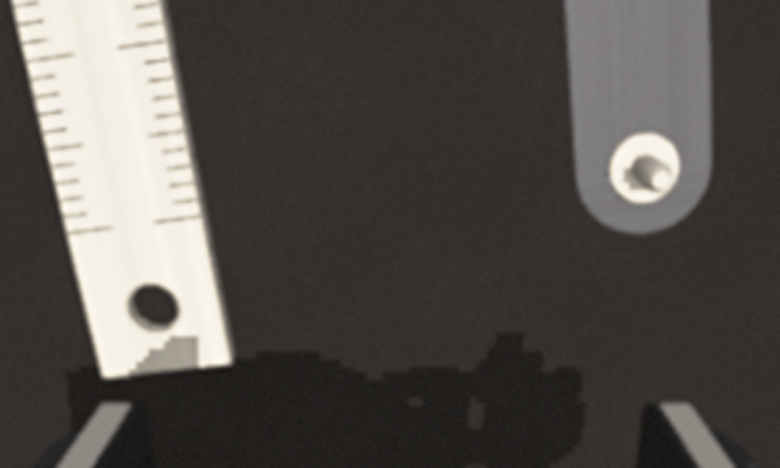

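Run:
```python
from h import *
s=read_state()
im=cv2.imread('pics/w2.png')
cm={'fx': 322.4245023560493, 'fy': 322.4245023560493, 'cx': 281.7115947818586, 'cy': 207.69656179921495, 'k1': -0.07683487683351903, 'xyz':np.array([553.34981492, -38.47302534, 221.91644724]), 'attitude':np.array([ 9.88454408e-01, -5.26627402e-05, -3.16129150e-05,  1.51518581e-01])}
W=onz(cm,377.7,174.6,4.5);T=onz(cm,383.8,178.5,20);H=onz(cm,189.2,227.9,10)
print('washer',W,'studtop',T,'hole',H)
g=im[:,:,1].astype(float)
L=[];Rr=[]
for v in range(20,230,10):
    m=g[v,90:240]>120; idx=np.where(m)[0]+90
    if v>225: pass
    L.append(onz(cm,idx[0]-.5,v,10)[:2]); Rr.append(onz(cm,idx[-1]+.5,v,10)[:2])
L=np.array(L);Rr=np.array(Rr)
for A in(L,Rr):
    f=cv2.fitLine(A.astype(np.float32),cv2.DIST_HUBER,0,.01,.01).ravel(); print(f, np.degrees(np.arctan2(-f[0],f[1])))
    fr=f
    n=np.array([f[1],-f[0]]); print('dist hole to edge',n@(H[:2]-f[2:]))
# pocket strip arm edges
S=[]
for v in range(10,150,10):
    b=im[v].astype(int); m=(b[:,1]>85)&(np.arange(560)>300)&(np.arange(560)<440); idx=np.where(m)[0]
    S.append((idx[0],idx[-1])+tuple(onz(cm,idx[0]-.5,v,4.)[:2])+tuple(onz(cm,idx[-1]+.5,v,4.)[:2]))
S=np.array(S);
for k in(2,4):
    f=cv2.fitLine(S[:,k:k+2].astype(np.float32),cv2.DIST_HUBER,0,.01,.01).ravel(); print('strip',f,np.degrees(np.arctan2(-f[0],f[1])), (f[1]*(W[0]-f[2])-f[0]*(W[1]-f[3])))
```

```text
washer [619.55375652 -82.80732676   4.5       ] studtop [619.03258229 -82.17883897  20.        ] hole [ 487.87201373 -119.98189595   10.        ]
[ 1.2360526e-01 -9.9233145e-01  4.5911868e+02 -4.6965488e+01] -172.89978
dist hole to edge -19.507622434597977
[ 1.2518825e-01 -9.9213302e-01  4.9752557e+02 -5.0056343e+01] -172.80836
dist hole to edge 18.33147298661861
strip [ 1.16793565e-01 -9.93156195e-01  5.92478882e+02 -1.28900375e+01] -173.29291 -18.723690021126895
strip [ 1.1739297e-01 -9.9308556e-01  6.3038635e+02 -2.0277466e+01] -173.25833 18.098260936342754
```

Call:
drive_tool(
  series=[
    {"dx": 4, "dy": -2.4, "dz": 0, "rx": 0, "ry": 0, "rz": -2},
    {"dx": 8, "dy": -5, "dz": 0, "rx": 0, "ry": 0, "rz": -4},
    {"dx": 12, "dy": -7, "dz": 2, "rx": 0, "ry": 0, "rz": -6},
    {"dx": 13.57, "dy": -8.29, "dz": 5, "rx": 0, "ry": 0, "rz": -7.15},
    {"dx": 13.57, "dy": -8.29, "dz": 5, "rx": 0, "ry": 0, "rz": -7.15},
    {"dx": 13.57, "dy": -8.29, "dz": 5, "rx": 0, "ry": 0, "rz": -7.15},
    {"dx": 13.57, "dy": -8.29, "dz": 5, "rx": 0, "ry": 0, "rz": -7.15},
  ],
  jaw=0.22,
  force=60,
)

```text
t: 1.88
tcp_pos: [471.1, 20.2, 201.9]
tcp_rot: [0.662, 0.75, 0.001, 0.001]
wrist_force: [0.5, 0.3, 0.3]
gripper_width: 0.61
```

Run:
```python
from h import *
s=read_state();print(s)
cm,im=grab('wrist','w3');cm,im=grab('side','s3')
cv2.imwrite('pics/s3.png',cv2.resize(im[130:330,160:400],None,fx=3,fy=3,interpolation=cv2.INTER_CUBIC))
```

```text
{'t': 1.875, 'qpos': array([ 4.29526291e-02,  2.95584845e-01, -4.70091259e-01,  8.02869335e-01,
       -9.56355026e-05,  1.48991397e+00]), 'qvel': array([-2.25485402e-03,  4.50672689e-03, -7.13398682e-03, -5.24960366e-03,
       -1.00630655e-04,  9.88742830e-05]), 'joint_torque': array([ 5.54500055e-01, -6.78093553e+01,  4.01819515e+01,  5.55016450e-02,
        1.13993202e-02, -2.60494620e-03]), 'tcp_pos': array([471.10793879,  20.23416609, 201.93386977]), 'tcp_rot': array([6.61997080e-01, 7.49505569e-01, 7.46126807e-04, 8.43922118e-04]), 'wrist_force': array([0.5381217 , 0.33918626, 0.32058952]), 'moment': array([-0.00223477,  0.04819571, -0.00955121]), 'gripper_width': 0.6102128357507447}
```

View pics/w3.png

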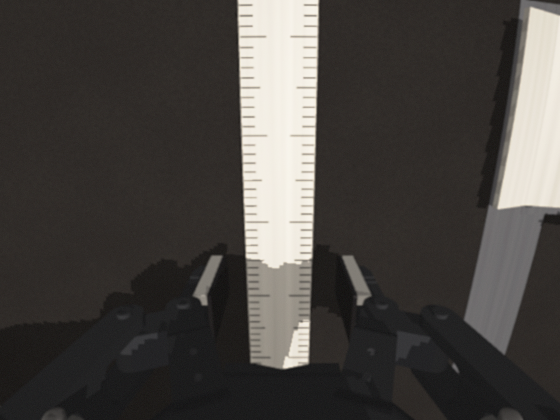

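View pics/s3.png

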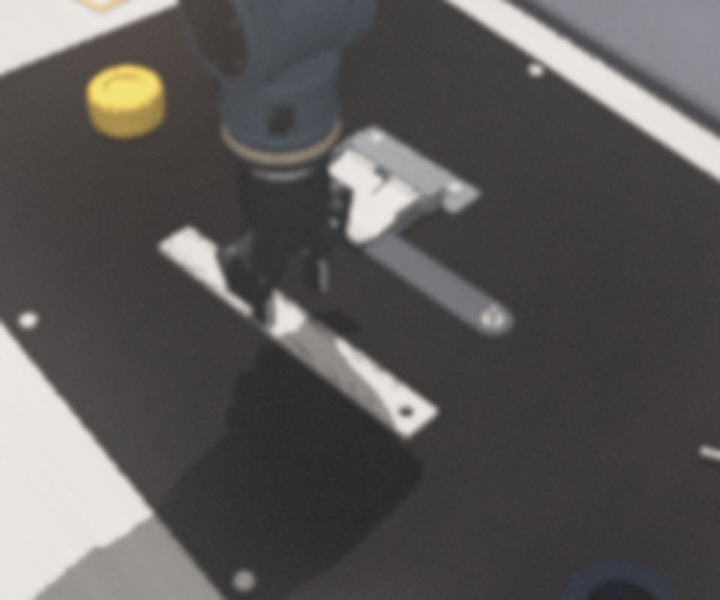

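Call:
drive_tool(
  series=[
    {"dx": 0, "dy": 0, "dz": 1, "rx": 0, "ry": 0, "rz": 0},
    {"dx": 0, "dy": 0, "dz": 2, "rx": 0, "ry": 0, "rz": 0},
    {"dx": 0, "dy": 0, "dz": 2.3, "rx": 0, "ry": 0, "rz": 0},
    {"dx": 0, "dy": 0, "dz": 2.3, "rx": 0, "ry": 0, "rz": 0},
    {"dx": 0, "dy": 0, "dz": 2.3, "rx": 0, "ry": 0, "rz": 0},
  ],
)

```text
t: 2.6
tcp_pos: [470.2, 20.7, 177.9]
tcp_rot: [0.662, 0.75, 0.0, 0.0]
wrist_force: [0.8, -0.1, 0.7]
gripper_width: 0.609
```

Call:
drive_tool(
  series=[
    {"dx": 0, "dy": 0, "dz": 0, "rx": 0, "ry": 0, "rz": 0},
    {"dx": 0, "dy": 0, "dz": 0, "rx": 0, "ry": 0, "rz": 0},
    {"dx": 0, "dy": 0, "dz": 0, "rx": 0, "ry": 0, "rz": 0},
    {"dx": 0, "dy": 0, "dz": 0, "rx": 0, "ry": 0, "rz": 0},
    {"dx": 0, "dy": 0, "dz": 0, "rx": 0, "ry": 0, "rz": 0},
  ],
  jaw=-0.05,
)

```text
t: 3.22
tcp_pos: [470.1, 20.7, 177.7]
tcp_rot: [0.662, 0.75, -0.0, -0.0]
wrist_force: [0.2, -0.4, -0.3]
gripper_width: 0.477
```

Run:
```python
from h import *
s=read_state();print(s['tcp_pos'],s['wrist_force'],s['gripper_width'])
cm,im=grab('wrist','w4')
```

```text
[470.0538443   20.70140144 177.7044916 ] [ 0.1507655  -0.41989498 -0.27164469] 0.4766678554593154
```

View pics/w4.png

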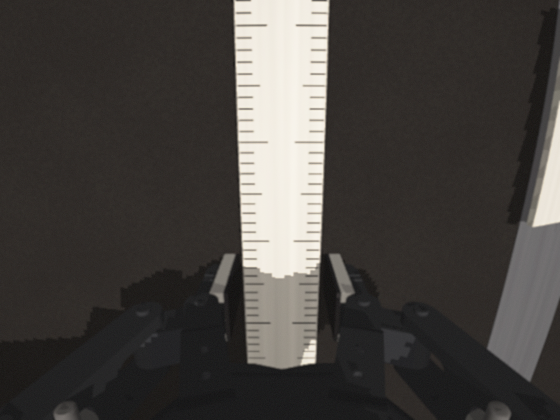

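Call:
drive_tool(
  series=[
    {"dx": 0, "dy": 0, "dz": 0.2, "rx": 0, "ry": 0, "rz": 0},
    {"dx": 0, "dy": 0, "dz": 0.2, "rx": 0, "ry": 0, "rz": 0},
    {"dx": 0, "dy": 0, "dz": 0.2, "rx": 0, "ry": 0, "rz": 0},
  ],
)

```text
t: 3.65
tcp_pos: [470.2, 20.7, 175.8]
tcp_rot: [0.662, 0.75, 0.0, 0.0]
wrist_force: [-1.8, -0.0, 5.2]
gripper_width: 0.472
```

Call:
drive_tool(
  series=[
    {"dx": 0, "dy": 0, "dz": 0.1, "rx": 0, "ry": 0, "rz": 0},
    {"dx": 0, "dy": 0, "dz": 0.1, "rx": 0, "ry": 0, "rz": 0},
    {"dx": 0, "dy": 0, "dz": 0.1, "rx": 0, "ry": 0, "rz": 0},
  ],
)

```text
t: 4.03
tcp_pos: [470.1, 20.7, 175.7]
tcp_rot: [0.662, 0.75, 0.0, 0.0]
wrist_force: [-9.4, -1.0, 29.5]
gripper_width: 0.471
```

Call:
drive_tool(
  series=[
    {"dx": 0, "dy": 0, "dz": 0.1, "rx": 0, "ry": 0, "rz": 0},
    {"dx": 0, "dy": 0, "dz": 0.1, "rx": 0, "ry": 0, "rz": 0},
    {"dx": 0, "dy": 0, "dz": 0.1, "rx": 0, "ry": 0, "rz": 0},
  ],
)

```text
t: 4.4
tcp_pos: [470.1, 20.7, 175.6]
tcp_rot: [0.662, 0.75, 0.001, 0.001]
wrist_force: [-17.2, -0.2, 52.7]
gripper_width: 0.477
```

Call:
drive_tool(
  series=[
    {"dx": 0, "dy": 0, "dz": -0.33, "rx": 0, "ry": 0, "rz": 0},
    {"dx": 0, "dy": 0, "dz": -0.33, "rx": 0, "ry": 0, "rz": 0},
    {"dx": 0, "dy": 0, "dz": -0.33, "rx": 0, "ry": 0, "rz": 0},
  ],
)

```text
t: 4.78
tcp_pos: [470.0, 20.7, 176.7]
tcp_rot: [0.662, 0.75, -0.0, -0.0]
wrist_force: [-0.0, -0.7, -0.4]
gripper_width: 0.475
```

Call:
drive_tool(
  series=[
    {"dx": 0, "dy": 0, "dz": 0, "rx": 0, "ry": 0, "rz": 0},
    {"dx": 0, "dy": 0, "dz": 0, "rx": 0, "ry": 0, "rz": 0},
    {"dx": 0, "dy": 0, "dz": 0, "rx": 0, "ry": 0, "rz": 0},
    {"dx": 0, "dy": 0, "dz": 0, "rx": 0, "ry": 0, "rz": 0},
  ],
  jaw=-1,
  force=60,
)

```text
t: 5.28
tcp_pos: [469.9, 20.7, 177.1]
tcp_rot: [0.662, 0.75, -0.0, -0.0]
wrist_force: [-5.2, -0.9, 11.8]
gripper_width: 0.399
```

Call:
drive_tool(
  series=[
    {"dx": 0, "dy": 0, "dz": -0.5, "rx": 0, "ry": 0, "rz": 0},
    {"dx": 0, "dy": 0, "dz": -1.5, "rx": 0, "ry": 0, "rz": 0},
    {"dx": 0, "dy": 0, "dz": -3, "rx": 0, "ry": 0, "rz": 0},
    {"dx": 0, "dy": 0, "dz": -4, "rx": 0, "ry": 0, "rz": 0},
    {"dx": 0, "dy": 0, "dz": -4, "rx": 0, "ry": 0, "rz": 0},
    {"dx": 0, "dy": 0, "dz": -4, "rx": 0, "ry": 0, "rz": 0},
  ],
)

```text
t: 6.02
tcp_pos: [469.9, 20.7, 216.7]
tcp_rot: [0.662, 0.75, -0.0, -0.0]
wrist_force: [0.2, 0.0, -6.5]
gripper_width: 0.395
```

Run:
```python
from h import *
s=read_state();print(s)
cm,im=grab('wrist','w5');cm,im=grab('side','s5')
cv2.imwrite('pics/s5b.png',cv2.resize(im[130:330,160:400],None,fx=3,fy=3,interpolation=cv2.INTER_CUBIC))
```

```text
{'t': 6.025, 'qpos': array([ 4.40167677e-02,  2.77478417e-01, -4.51447231e-01,  8.42316452e-01,
       -5.94566986e-06,  1.49002215e+00]), 'qvel': array([-0.0003489 ,  0.00527808, -0.00430266, -0.00046499,  0.00143409,
       -0.00068502]), 'joint_torque': array([-1.81934734e-04, -7.08744049e+01,  4.40483987e+01,  3.55298363e-02,
        1.14559513e-02,  8.15950170e-05]), 'tcp_pos': array([469.91129328,  20.69649855, 216.67229295]), 'tcp_rot': array([ 6.61639120e-01,  7.49822395e-01, -1.56822318e-04, -1.58411628e-04]), 'wrist_force': array([ 0.21406201,  0.03495311, -6.54651307]), 'moment': array([-0.04317276,  0.00745644,  0.03303604]), 'gripper_width': 0.39509567126825323}
```

View pics/w5.png

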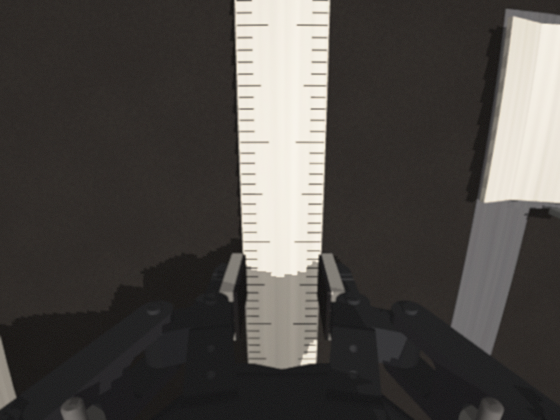

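View pics/s5b.png

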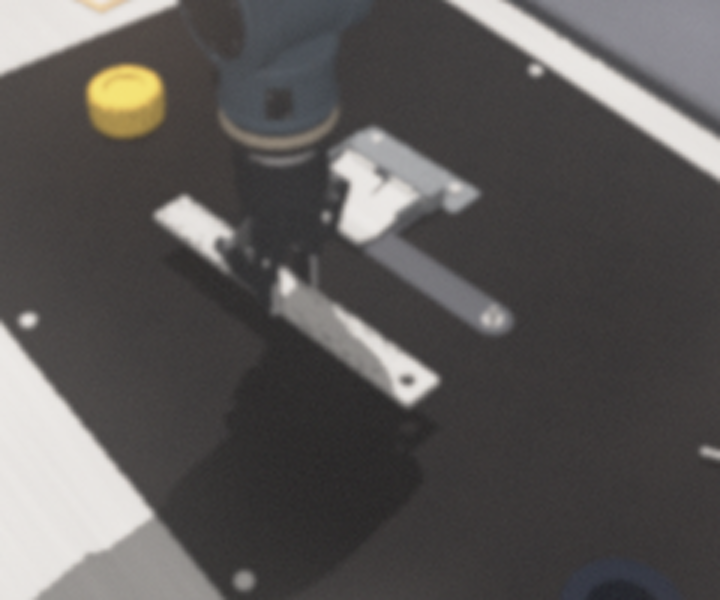

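Call:
drive_tool(
  series=[
    {"dx": 0.8, "dy": 1.4, "dz": 0, "rx": 0, "ry": 0, "rz": -6},
    {"dx": 1.6, "dy": 2.8, "dz": 0, "rx": 0, "ry": 0, "rz": -12},
    {"dx": 2.5, "dy": 4.2, "dz": 0, "rx": 0, "ry": 0, "rz": -18},
    {"dx": 3.4, "dy": 5.6, "dz": 0, "rx": 0, "ry": 0, "rz": -24},
    {"dx": 4.22, "dy": 6.84, "dz": 0, "rx": 0, "ry": 0, "rz": -28.15},
    {"dx": 4.22, "dy": 6.84, "dz": 0, "rx": 0, "ry": 0, "rz": -28.15},
    {"dx": 4.22, "dy": 6.84, "dz": 0, "rx": 0, "ry": 0, "rz": -28.15},
    {"dx": 4.22, "dy": 6.84, "dz": 0, "rx": 0, "ry": 0, "rz": -28.15},
  ],
)

```text
t: 7.12
tcp_pos: [532.3, 70.7, 216.9]
tcp_rot: [0.46, 0.888, -0.0, -0.0]
wrist_force: [-0.3, 0.2, -5.3]
gripper_width: 0.394
```

Run:
```python
from h import *
s=read_state();print(s['t'],s['tcp_pos'],s['wrist_force'],s['gripper_width'])
a=R.from_quat(s['tcp_rot']).as_matrix();print(a.round(4)); hp=s['tcp_pos']+a@[-142,0,169];print('hole pred',hp)
for n in('side','scene','wrist'):
    cm,im=grab(n,n+'6')
    if n!='wrist':
        print(n,'hole',proj(cm,hp+[0,0,3]),'studtop',proj(cm,[619.3,-82.5,20]))
        u,v=map(int,proj(cm,hp));u0,v0=max(u-60,0),max(v-50,0)
        cv2.imwrite(f'pics/{n}6b.png',cv2.resize(im[v0:v0+100,u0:u0+130],None,fx=6,fy=6,interpolation=cv2.INTER_CUBIC));print(u0,v0)
```

```text
7.125 [532.27022102  70.72520856 216.90474729] [-0.28675984  0.20347182 -5.32303112] 0.3936846482373329
[[-5.768e-01  8.169e-01 -5.000e-04]
 [ 8.169e-01  5.768e-01 -2.000e-04]
 [ 1.000e-04 -5.000e-04 -1.000e+00]]
hole pred [614.10117443 -45.2972962   47.88559615]
side hole (np.float64(314.9729720071701), np.float64(216.27553042526753)) studtop (np.float64(325.0745619771295), np.float64(231.51566717586954))
254 167
scene hole (np.float64(244.525028156159), np.float64(208.61281939220356)) studtop (np.float64(235.859581955409), np.float64(213.52742254277462))
184 159
```

View pics/side6b.png

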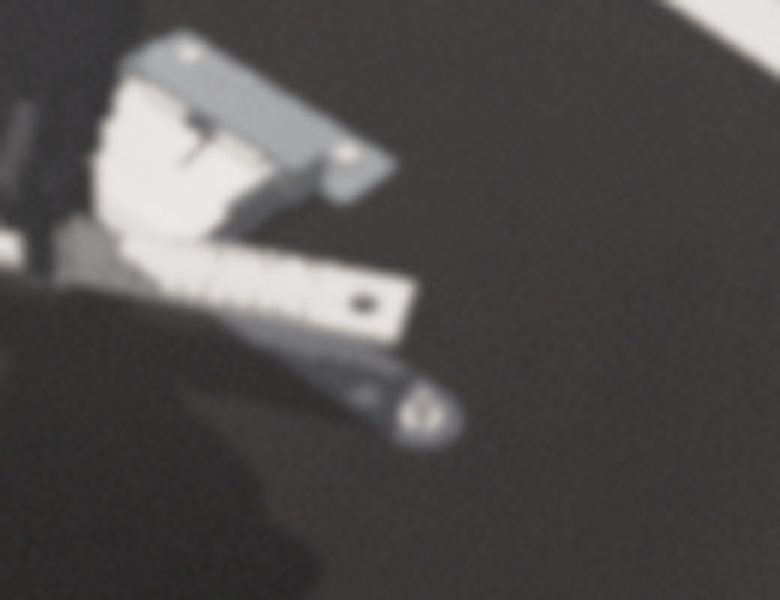

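View pics/scene6b.png

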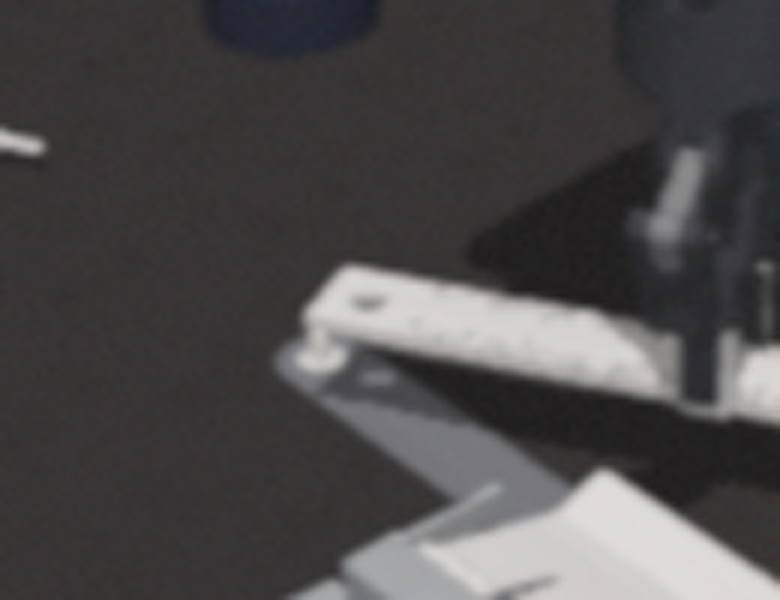

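I misplaced a decimal: dx should have been 0.42 cm, not 4.22. The rule is still in the air and clear of everything. It shows the hole at side (314.5, 217.5) and scene (245.5, 209.2), within about 1 px of prediction. I'll correct the position now.

Call:
drive_tool(
  series=[
    {"dx": -1.7, "dy": -0.9, "dz": 0, "rx": 0, "ry": 0, "rz": 0},
    {"dx": -3.34, "dy": -1.72, "dz": 0, "rx": 0, "ry": 0, "rz": 0},
    {"dx": -3.34, "dy": -1.72, "dz": 1.0, "rx": 0, "ry": 0, "rz": 0},
    {"dx": -3.34, "dy": -1.72, "dz": 1.8, "rx": 0, "ry": 0, "rz": 0},
    {"dx": -3.34, "dy": -1.72, "dz": 1.8, "rx": 0, "ry": 0, "rz": 0},
    {"dx": -3.34, "dy": -1.72, "dz": 1.8, "rx": 0, "ry": 0, "rz": 0},
  ],
)

```text
t: 8.02
tcp_pos: [538.0, 34.1, 199.0]
tcp_rot: [0.459, 0.888, -0.0, -0.0]
wrist_force: [-0.0, -0.6, -5.8]
gripper_width: 0.396
```

```bash
cat > chk.py <<'E'
from h import *
import sys
tag=sys.argv[1]
s=read_state();print(s['t'],s['tcp_pos'],s['wrist_force'],s['gripper_width'])
a=R.from_quat(s['tcp_rot']).as_matrix(); hp=s['tcp_pos']+a@[-142,0,169];print('hole pred',hp,'bay ang',np.degrees(np.arctan2(-a[0,0],a[1,0]))-6.72)
for n in('side','scene'):
    cm,im=grab(n,n+tag)
    print(n,'hole',np.round(proj(cm,hp+[0,0,3]),1),'studtop',np.round(proj(cm,[619.3,-82.5,20]),1),'washer',np.round(proj(cm,[619.3,-82.5,4.5]),1))
    u,v=map(int,proj(cm,[619.3,-82.5,10]));u0,v0=max(u-40,0),max(v-35,0)
    cv2.imwrite(f'pics/{n}{tag}b.png',cv2.resize(im[v0:v0+70,u0:u0+80],None,fx=8,fy=8,interpolation=cv2.INTER_CUBIC));print(u0,v0)
E
python3 chk.py 7
```

```text
8.025 [537.9660426   34.14416803 199.02651662] [-0.02241093 -0.58008763 -5.81077929] 0.39576206695399097
hole pred [620.05531906 -81.71158709  30.01824848] bay ang 28.604505263767614
side hole [325.4 227.8] studtop [325.1 231.5] washer [324.7 235.6]
284 199
scene hole [235.3 209.2] studtop [235.9 213.5] washer [236.4 218.9]
196 182
```

View pics/side7b.png

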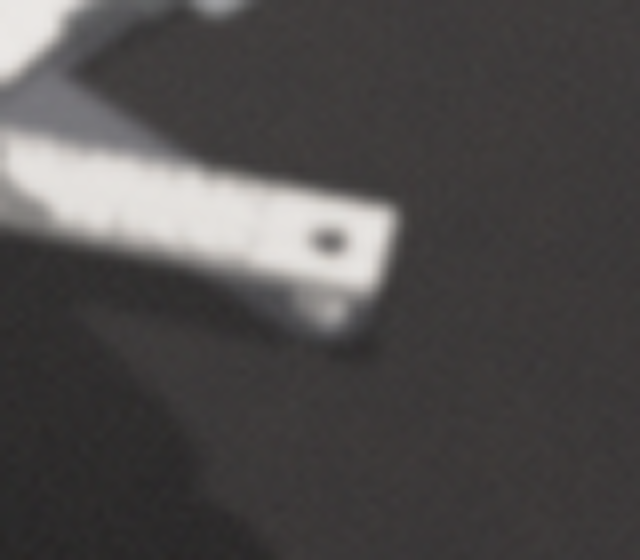

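View pics/scene7b.png

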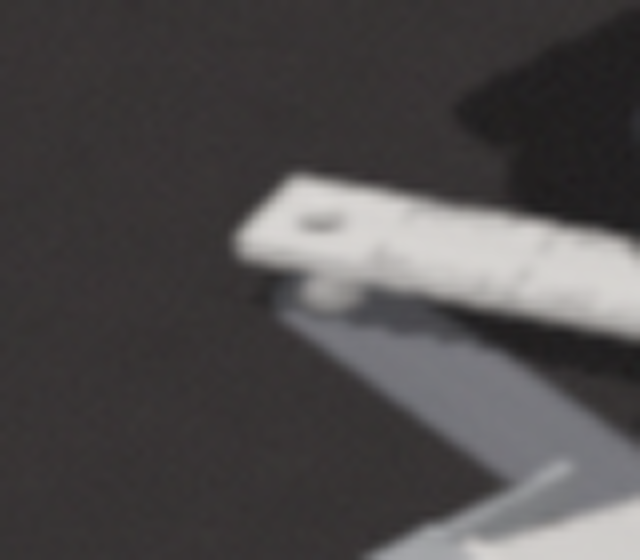

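Call:
drive_tool(
  series=[
    {"dx": 0, "dy": -0.1, "dz": 0, "rx": 0, "ry": 0, "rz": 0},
    {"dx": 0, "dy": -0.1, "dz": 0.4, "rx": 0, "ry": 0, "rz": 0},
    {"dx": 0, "dy": -0.1, "dz": 0.8, "rx": 0, "ry": 0, "rz": 0},
    {"dx": 0, "dy": -0.1, "dz": 0.8, "rx": 0, "ry": 0, "rz": 0},
  ],
)

```text
t: 8.62
tcp_pos: [536.9, 33.3, 190.5]
tcp_rot: [0.459, 0.888, -0.0, -0.0]
wrist_force: [-0.1, 0.8, -6.0]
gripper_width: 0.392
```

Call:
drive_tool(
  series=[
    {"dx": 0, "dy": 0, "dz": 0.2, "rx": 0, "ry": 0, "rz": 0},
    {"dx": 0, "dy": 0, "dz": 0.4, "rx": 0, "ry": 0, "rz": 0},
    {"dx": 0, "dy": 0, "dz": 0.4, "rx": 0, "ry": 0, "rz": 0},
  ],
)

```text
t: 9.0
tcp_pos: [537.1, 33.3, 186.8]
tcp_rot: [0.459, 0.888, -0.0, -0.0]
wrist_force: [0.1, -0.4, -6.5]
gripper_width: 0.395
```

Call:
drive_tool(
  series=[
    {"dx": 0, "dy": 0, "dz": 0.3, "rx": 0, "ry": 0, "rz": 0},
    {"dx": 0, "dy": 0, "dz": 0.6, "rx": 0, "ry": 0, "rz": 0},
    {"dx": 0, "dy": 0, "dz": 0.8, "rx": 0, "ry": 0, "rz": 0},
    {"dx": 0, "dy": 0, "dz": 0.8, "rx": 0, "ry": 0, "rz": 0},
  ],
)

```text
t: 9.5
tcp_pos: [537.1, 33.3, 178.8]
tcp_rot: [0.459, 0.888, -0.0, -0.0]
wrist_force: [-0.3, -0.8, -6.1]
gripper_width: 0.392
```

```bash
python3 chk.py 8
```

```text
9.5 [537.05594548  33.29712003 178.79961898] [-0.31032314 -0.81324415 -6.11262136] 0.39192706142486705
hole pred [619.05190126 -82.60333616   9.77669896] bay ang 28.580753247932357
side hole [324.8 233.5] studtop [325.1 231.5] washer [324.7 235.6]
284 199
scene hole [236.2 216. ] studtop [235.9 213.5] washer [236.4 218.9]
196 182
```

View pics/side8b.png

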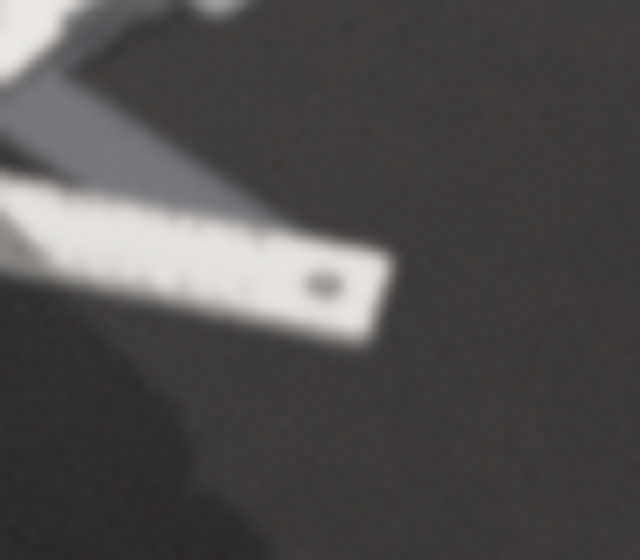

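View pics/scene8b.png

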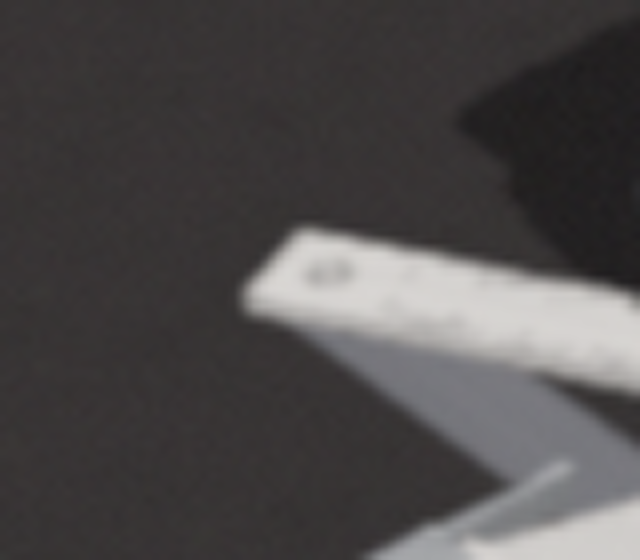

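The stud shows inside the hole in both views, at side (324.5, 234.6) and scene (237, 216). I'll lower the last bit and release.

Call:
drive_tool(
  series=[
    {"dx": 0, "dy": 0, "dz": 0.08, "rx": 0, "ry": 0, "rz": 0},
    {"dx": 0, "dy": 0, "dz": 0.14, "rx": 0, "ry": 0, "rz": 0},
    {"dx": 0, "dy": 0, "dz": 0.14, "rx": 0, "ry": 0, "rz": 0},
  ],
)

```text
t: 9.98
tcp_pos: [537.1, 33.3, 177.6]
tcp_rot: [0.459, 0.888, -0.0, -0.0]
wrist_force: [-1.3, -0.4, -5.9]
gripper_width: 0.396
```

Call:
drive_tool(
  series=[
    {"dx": 0, "dy": 0, "dz": 0, "rx": 0, "ry": 0, "rz": 0},
    {"dx": 0, "dy": 0, "dz": 0, "rx": 0, "ry": 0, "rz": 0},
    {"dx": 0, "dy": 0, "dz": 0, "rx": 0, "ry": 0, "rz": 0},
    {"dx": 0, "dy": 0, "dz": 0, "rx": 0, "ry": 0, "rz": 0},
  ],
  jaw=0.08,
)

```text
t: 10.48
tcp_pos: [537.2, 33.3, 177.7]
tcp_rot: [0.459, 0.888, 0.0, 0.0]
wrist_force: [0.2, -0.1, -0.6]
gripper_width: 0.544
```

Call:
drive_tool(
  series=[
    {"dx": 0, "dy": 0, "dz": -1, "rx": 0, "ry": 0, "rz": 0},
    {"dx": 0, "dy": 0, "dz": -3, "rx": 0, "ry": 0, "rz": 0},
    {"dx": 0, "dy": 0, "dz": -6, "rx": 0, "ry": 0, "rz": 0},
    {"dx": 0, "dy": 0, "dz": -8, "rx": 0, "ry": 0, "rz": 0},
    {"dx": 0, "dy": 0, "dz": -8, "rx": 0, "ry": 0, "rz": 0},
    {"dx": 0, "dy": 0, "dz": -8, "rx": 0, "ry": 0, "rz": 0},
  ],
)

```text
t: 11.22
tcp_pos: [537.0, 33.3, 257.2]
tcp_rot: [0.459, 0.888, -0.0, -0.0]
wrist_force: [0.4, 1.1, 0.5]
gripper_width: 0.536
```

```bash
python3 chk.py 9; python3 -c "
from h import *
cm,im=grab('wrist','w9');print(cm['xyz'],cm['attitude'])
im=cv2.imread('pics/side9.png');cv2.imwrite('pics/side9c.png',cv2.resize(im[130:330,160:400],None,fx=3,fy=3,interpolation=cv2.INTER_CUBIC))
"
```

```text
11.225 [536.95595862  33.29182444 257.23090704] [0.39366965 1.07627916 0.53769929] 0.5355559392758461
hole pred [618.9393298  -82.60769919  88.20124316] bay ang 28.578570180245123
side hole [327.  211.9] studtop [325.1 231.5] washer [324.7 235.6]
284 199
scene hole [233.5 187.4] studtop [235.9 213.5] washer [236.4 218.9]
196 182
[493.00450581  95.54339863 227.65642549] [0.94194218 0.29983153 0.04502728 0.14428627]
```

View pics/side9c.png

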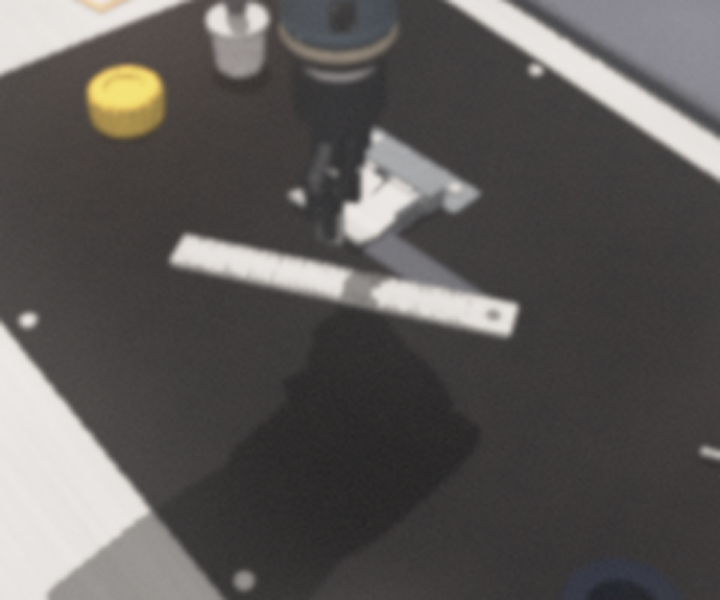

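View pics/w9.png

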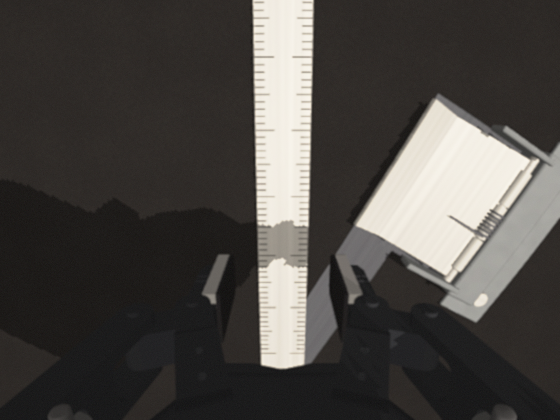

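View pics/scene9b.png

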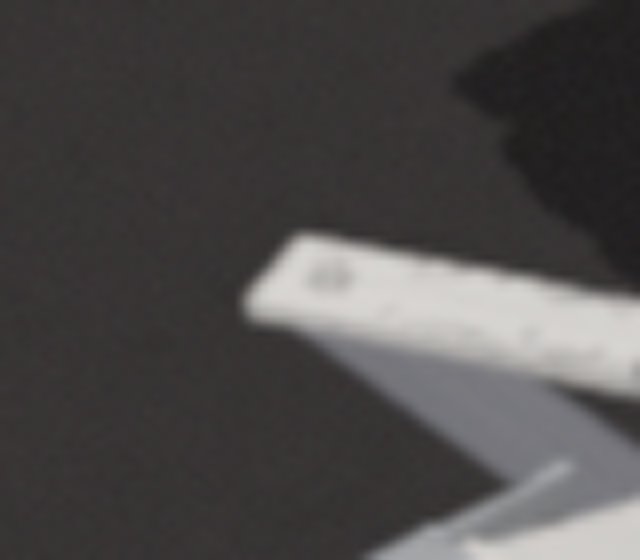

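Step 1 looks met: the rule lies on the mat, the stud shows in its hole, and it is well clear of the flap and released. Next I'll shut the jaws and go to the near side of the free end.

Call:
drive_tool(
  series=[
    {"dx": 4, "dy": -1, "dz": 0, "rx": 0, "ry": 0, "rz": 0},
    {"dx": 8, "dy": -2, "dz": 0, "rx": 0, "ry": 0, "rz": 0},
    {"dx": 12, "dy": -3.5, "dz": 0, "rx": 0, "ry": 0, "rz": 0},
    {"dx": 13.8, "dy": -4.5, "dz": 2, "rx": 0, "ry": 0, "rz": 0},
    {"dx": 13.8, "dy": -4.5, "dz": 5, "rx": 0, "ry": 0, "rz": 0},
    {"dx": 13.8, "dy": -4.5, "dz": 5.7, "rx": 0, "ry": 0, "rz": 0},
    {"dx": 13.8, "dy": -4.5, "dz": 5.7, "rx": 0, "ry": 0, "rz": 0},
  ],
  jaw=-1,
  force=100,
)

```text
t: 12.25
tcp_pos: [420.8, 119.8, 200.6]
tcp_rot: [0.46, 0.888, -0.0, -0.0]
wrist_force: [-0.0, 0.6, -0.1]
gripper_width: 0.001
```

Run:
```python
from h import *
s=read_state();print(s['t'],s['tcp_pos'],s['wrist_force'],s['gripper_width'])
cm,im=grab('wrist','w10')
cm,im=grab('side','s10');cv2.imwrite('pics/s10c.png',cv2.resize(im[130:330,160:400],None,fx=3,fy=3,interpolation=cv2.INTER_CUBIC))
```

```text
12.25 [420.75005016 119.81703844 200.5860108 ] [-0.00774902  0.57894096 -0.0553543 ] 0.0007605057378503896
```

View pics/w10.png

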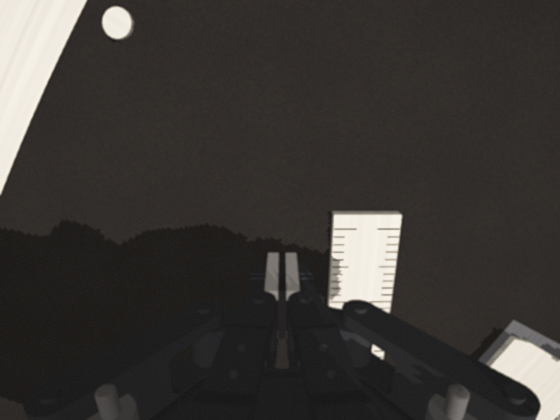

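View pics/s10c.png

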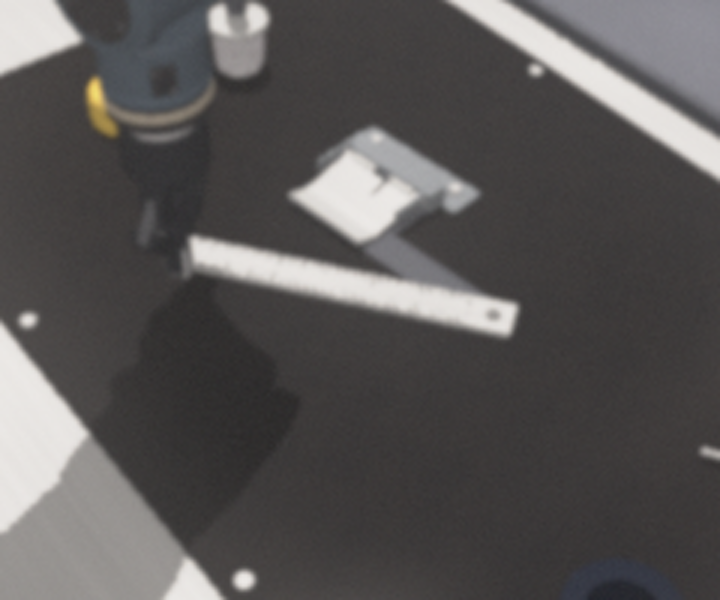

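Call:
drive_tool(
  series=[
    {"dx": 0, "dy": 0, "dz": 1, "rx": 0, "ry": 0, "rz": 0},
    {"dx": 0, "dy": 0, "dz": 1.7, "rx": 0, "ry": 0, "rz": 0},
    {"dx": 0, "dy": 0, "dz": 2.1, "rx": 0, "ry": 0, "rz": 0},
    {"dx": 0, "dy": 0, "dz": 2.1, "rx": 0, "ry": 0, "rz": 0},
  ],
)

```text
t: 12.85
tcp_pos: [420.5, 119.9, 179.3]
tcp_rot: [0.459, 0.888, -0.0, -0.0]
wrist_force: [-0.3, -0.1, -0.2]
gripper_width: 0.003
```

Call:
drive_tool(
  series=[
    {"dx": 0, "dy": 0.7, "dz": 0, "rx": 0, "ry": 0, "rz": 0},
    {"dx": 0, "dy": 1.4, "dz": 0, "rx": 0, "ry": 0, "rz": 0},
    {"dx": 0, "dy": 1.4, "dz": 0, "rx": 0, "ry": 0, "rz": 0},
  ],
)

```text
t: 13.22
tcp_pos: [432.7, 128.4, 179.7]
tcp_rot: [0.459, 0.888, 0.0, 0.0]
wrist_force: [-0.0, 1.0, -0.0]
gripper_width: 0.002
```

```bash
cat > arc.py <<'E'
from h import *
import sys
d=float(sys.argv[1]); phis=[float(x) for x in sys.argv[2:]]
s=read_state();a=R.from_quat(s['tcp_rot']).as_matrix();p=s['tcp_pos']
cur=np.degrees(np.arctan2(-a[0,0],a[1,0]))
S=np.array([619.2,-82.5])
rel=p[:2]-S; u=np.array([a[0,0],a[1,0]]);n=np.array([a[1,0],-a[0,0]])
print('t',s['t'],'cur phi',cur-6.72,'r',rel@u,'off',rel@n,'z',p[2],'F',s['wrist_force'].round(1),'Fn',-s['wrist_force'][:2]@n)
for f in phis:
    th=np.radians(f+6.72);uu=np.array([-np.sin(th),np.cos(th)]);nn=np.array([uu[1],-uu[0]])
    t=S+280*uu-d*nn; w=np.array([*(t-p[:2]),0]); l=a.T@w
    print(f, 'dx %.2f dy %.2f rz %.2f'%(l[0]/10,l[1]/10,cur-(f+6.72)))
E
python3 arc.py 28 27 25 23 21 19 17 15 13
```

```text
t 13.225 cur phi 28.598009190352037 r 279.9170756304587 off -30.23277127552532 z 179.71211826641704 F [-0.  1. -0.] Fn -0.579790846360744
27.0 dx 0.08 dy 1.01 rz 1.60
25.0 dx 0.13 dy 1.99 rz 3.60
23.0 dx 0.15 dy 2.97 rz 5.60
21.0 dx 0.13 dy 3.95 rz 7.60
19.0 dx 0.08 dy 4.93 rz 9.60
17.0 dx -0.00 dy 5.91 rz 11.60
15.0 dx -0.12 dy 6.88 rz 13.60
13.0 dx -0.27 dy 7.86 rz 15.60
```

Call:
drive_tool(
  series=[
    {"dx": 0.08, "dy": 1.01, "dz": 0, "rx": 0, "ry": 0, "rz": 1.6},
    {"dx": 0.13, "dy": 1.99, "dz": 0, "rx": 0, "ry": 0, "rz": 3.6},
    {"dx": 0.15, "dy": 2.97, "dz": 0, "rx": 0, "ry": 0, "rz": 5.6},
    {"dx": 0.13, "dy": 3.95, "dz": 0, "rx": 0, "ry": 0, "rz": 7.6},
    {"dx": 0.08, "dy": 4.93, "dz": 0, "rx": 0, "ry": 0, "rz": 9.6},
    {"dx": 0, "dy": 5.91, "dz": 0, "rx": 0, "ry": 0, "rz": 11.6},
    {"dx": 0, "dy": 5.91, "dz": 0, "rx": 0, "ry": 0, "rz": 11.6},
  ],
)

```text
t: 14.1
tcp_pos: [480.8, 162.6, 179.5]
tcp_rot: [0.547, 0.837, 0.0, 0.0]
wrist_force: [-0.2, -0.6, -1.1]
gripper_width: 0.003
```

```bash
python3 arc.py 28 15 13 12 11
python3 - <<'E'
from h import *
cm,im=grab('wrist','w11')
cm,im=grab('side','s11');cv2.imwrite('pics/s11c.png',cv2.resize(im[130:330,160:400],None,fx=3,fy=3,interpolation=cv2.INTER_CUBIC))
E
```

```text
t 14.1 cur phi 16.9575063638817 r 280.07839613313223 off -28.27147942933123 z 179.48635089192624 F [-0.2 -0.6 -1.1] Fn 0.46076397381243944
15.0 dx 0.07 dy 0.99 rz 1.96
13.0 dx 0.12 dy 1.97 rz 3.96
12.0 dx 0.13 dy 2.46 rz 4.96
11.0 dx 0.13 dy 2.95 rz 5.96
```

View pics/w11.png

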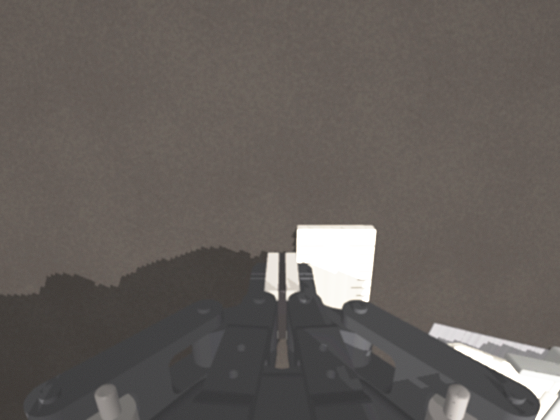

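View pics/s11c.png

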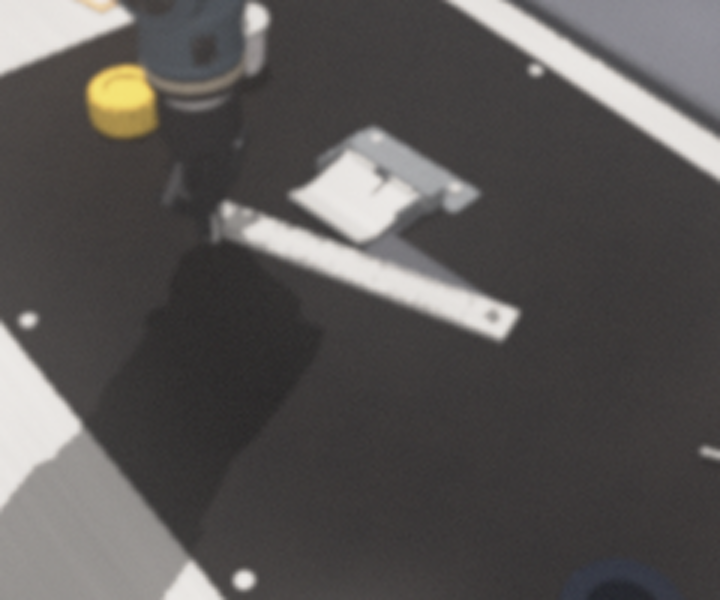

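Call:
drive_tool(
  series=[
    {"dx": 0.07, "dy": 0.99, "dz": 0, "rx": 0, "ry": 0, "rz": 2},
    {"dx": 0.12, "dy": 1.97, "dz": 0, "rx": 0, "ry": 0, "rz": 4},
    {"dx": 0.13, "dy": 2.46, "dz": 0, "rx": 0, "ry": 0, "rz": 5},
    {"dx": 0.13, "dy": 2.95, "dz": 0, "rx": 0, "ry": 0, "rz": 6},
    {"dx": 0.13, "dy": 2.95, "dz": 0, "rx": 0, "ry": 0, "rz": 6},
  ],
)

```text
t: 14.82
tcp_pos: [507.2, 175.4, 179.6]
tcp_rot: [0.59, 0.807, 0.0, 0.0]
wrist_force: [-0.3, -0.2, 0.2]
gripper_width: 0.004
```

```bash
python3 arc.py 28 10 9 8 7 6 5 4
```

```text
t 14.825 cur phi 10.975537923076075 r 279.71434084267594 off -28.360779520147823 z 179.62584450367677 F [-0.3 -0.2  0.2] Fn 0.3704774921626327
10.0 dx 0.07 dy 0.51 rz 0.98
9.0 dx 0.11 dy 1.00 rz 1.98
8.0 dx 0.14 dy 1.49 rz 2.98
7.0 dx 0.16 dy 1.98 rz 3.98
6.0 dx 0.17 dy 2.48 rz 4.98
5.0 dx 0.17 dy 2.97 rz 5.98
4.0 dx 0.16 dy 3.46 rz 6.98
```

Call:
drive_tool(
  series=[
    {"dx": 0.04, "dy": 0.51, "dz": 0, "rx": 0, "ry": 0, "rz": 1},
    {"dx": 0.08, "dy": 1.0, "dz": 0, "rx": 0, "ry": 0, "rz": 2},
    {"dx": 0.11, "dy": 1.49, "dz": 0, "rx": 0, "ry": 0, "rz": 3},
    {"dx": 0.13, "dy": 1.98, "dz": 0, "rx": 0, "ry": 0, "rz": 4},
  ],
)

```text
t: 15.32
tcp_pos: [525.0, 182.4, 179.5]
tcp_rot: [0.618, 0.786, -0.001, -0.001]
wrist_force: [-10.3, -2.9, 8.6]
gripper_width: -0.004
```

```bash
python3 arc.py 28 7 6.5 6 5.5 5 4.5 4
python3 - <<'E'
from h import *
cm,im=grab('side','s12');cv2.imwrite('pics/s12c.png',cv2.resize(im[130:330,160:400],None,fx=3,fy=3,interpolation=cv2.INTER_CUBIC))
E
```

```text
t 15.325 cur phi 6.914472687565898 r 279.67270984114333 off -29.14119699875845 z 179.50353676892544 F [-10.3  -2.9   8.6] Fn 10.714048853887752
7.0 dx 0.03 dy 0.07 rz -0.09
6.5 dx 0.05 dy 0.32 rz 0.41
6.0 dx 0.07 dy 0.56 rz 0.91
5.5 dx 0.09 dy 0.81 rz 1.41
5.0 dx 0.11 dy 1.05 rz 1.91
4.5 dx 0.13 dy 1.30 rz 2.41
4.0 dx 0.14 dy 1.54 rz 2.91
```

View pics/s12c.png

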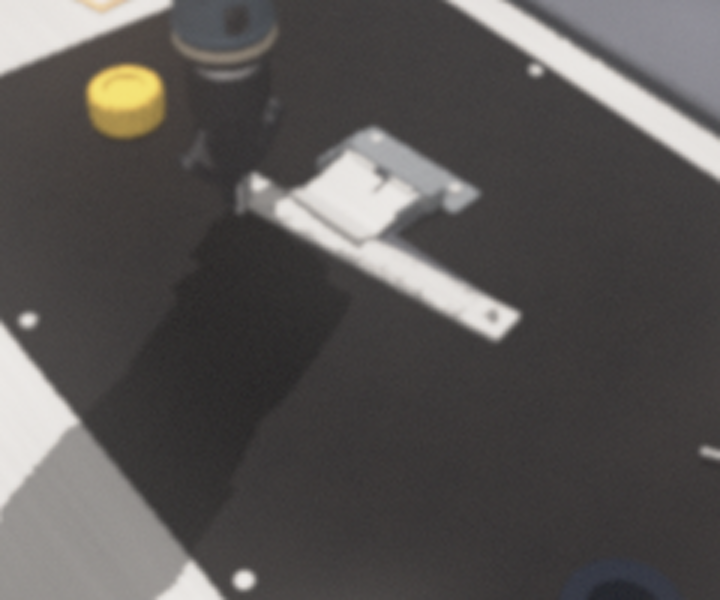

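Call:
drive_tool(
  series=[
    {"dx": 0, "dy": 0, "dz": 0, "rx": 0, "ry": 0, "rz": 0},
    {"dx": 0, "dy": 0, "dz": 0, "rx": 0, "ry": 0, "rz": 0},
  ],
)

```text
t: 15.62
tcp_pos: [525.3, 182.6, 179.5]
tcp_rot: [0.618, 0.786, -0.0, -0.0]
wrist_force: [-4.8, -0.3, 2.3]
gripper_width: 0.003
```

```bash
python3 arc.py 28
python3 - <<'E'
from h import *
cm,im=grab('scene','c12');cv2.imwrite('pics/c12c.png',cv2.resize(im[170:310,210:380],None,fx=4,fy=4,interpolation=cv2.INTER_CUBIC))
cm,im=grab('wrist','w12')
E
```

```text
t 15.625 cur phi 6.957718301860214 r 279.7436654049299 off -28.516455102558222 z 179.54111510645177 F [-4.8 -0.3  2.3] Fn 4.707974373233963
```

View pics/c12c.png

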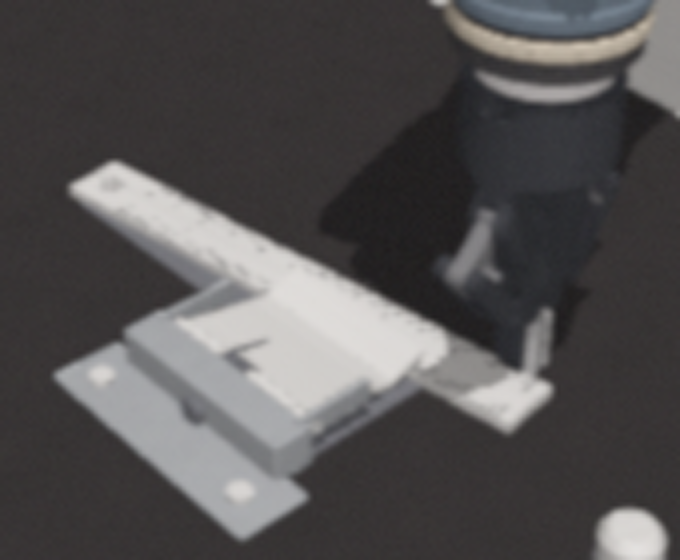

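View pics/w12.png

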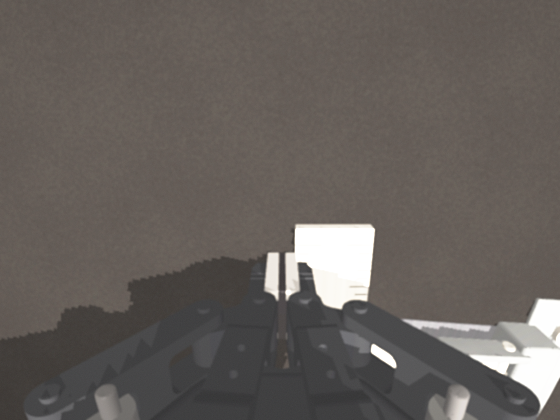

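Call:
drive_tool(
  series=[
    {"dx": 0.02, "dy": 0.2, "dz": 0, "rx": 0, "ry": 0, "rz": 0.4},
    {"dx": 0.04, "dy": 0.4, "dz": 0, "rx": 0, "ry": 0, "rz": 0.8},
    {"dx": 0.06, "dy": 0.59, "dz": 0, "rx": 0, "ry": 0, "rz": 1.2},
    {"dx": 0.07, "dy": 0.79, "dz": 0, "rx": 0, "ry": 0, "rz": 1.6},
    {"dx": 0.08, "dy": 0.98, "dz": 0, "rx": 0, "ry": 0, "rz": 2},
  ],
)

```text
t: 16.35
tcp_pos: [534.3, 185.6, 179.5]
tcp_rot: [0.631, 0.775, -0.0, -0.0]
wrist_force: [-7.7, 0.0, 4.1]
gripper_width: 0.0
```

```bash
python3 arc.py 28 4.6 4.2 3.8 3.4 3
```

```text
t 16.35 cur phi 4.959817261648442 r 279.7148928878819 off -28.8327554555162 z 179.50493930593362 F [-7.7  0.   4.1] Fn 7.495901457340786
4.6 dx 0.05 dy 0.26 rz 0.36
4.2 dx 0.06 dy 0.45 rz 0.76
3.8 dx 0.08 dy 0.65 rz 1.16
3.4 dx 0.09 dy 0.85 rz 1.56
3.0 dx 0.11 dy 1.04 rz 1.96
```

Call:
drive_tool(
  series=[
    {"dx": 0.02, "dy": 0.15, "dz": 0, "rx": 0, "ry": 0, "rz": 0.3},
    {"dx": 0.03, "dy": 0.3, "dz": 0, "rx": 0, "ry": 0, "rz": 0.6},
    {"dx": 0.04, "dy": 0.45, "dz": 0, "rx": 0, "ry": 0, "rz": 0.9},
    {"dx": 0.05, "dy": 0.6, "dz": 0, "rx": 0, "ry": 0, "rz": 1.2},
  ],
)

```text
t: 16.85
tcp_pos: [540.0, 187.3, 179.5]
tcp_rot: [0.64, 0.769, -0.0, -0.0]
wrist_force: [-9.0, -0.4, 4.8]
gripper_width: 0.002
```

Call:
drive_tool(
  series=[
    {"dx": 0.02, "dy": 0.15, "dz": 0, "rx": 0, "ry": 0, "rz": 0.3},
    {"dx": 0.03, "dy": 0.3, "dz": 0, "rx": 0, "ry": 0, "rz": 0.6},
    {"dx": 0.04, "dy": 0.45, "dz": 0, "rx": 0, "ry": 0, "rz": 0.9},
  ],
)

```text
t: 17.23
tcp_pos: [544.4, 188.6, 179.5]
tcp_rot: [0.646, 0.764, -0.0, -0.0]
wrist_force: [-8.5, 1.1, 5.4]
gripper_width: -0.002
```

```bash
python3 arc.py 28
```

```text
t 17.225 cur phi 2.8711937988599763 r 279.75034834011393 off -28.609297748629533 z 179.49935966727614 F [-8.5  1.1  5.4] Fn 8.189105524886727
```

Call:
drive_tool(
  series=[
    {"dx": 0, "dy": 0, "dz": 0, "rx": 0, "ry": 0, "rz": 0},
    {"dx": 0, "dy": 0, "dz": 0, "rx": 0, "ry": 0, "rz": 0},
  ],
)

```text
t: 17.48
tcp_pos: [544.5, 188.6, 179.5]
tcp_rot: [0.645, 0.764, -0.0, -0.0]
wrist_force: [-6.9, 0.4, 3.6]
gripper_width: 0.0
```

Call:
drive_tool(
  series=[
    {"dx": 0.01, "dy": 0.1, "dz": 0, "rx": 0, "ry": 0, "rz": 0.2},
    {"dx": 0.015, "dy": 0.2, "dz": 0, "rx": 0, "ry": 0, "rz": 0.4},
    {"dx": 0.02, "dy": 0.3, "dz": 0, "rx": 0, "ry": 0, "rz": 0.6},
  ],
)

```text
t: 17.85
tcp_pos: [547.3, 189.3, 179.5]
tcp_rot: [0.649, 0.76, -0.0, -0.001]
wrist_force: [-8.3, 0.7, 4.3]
gripper_width: -0.004
```

Call:
drive_tool(
  series=[
    {"dx": 0.01, "dy": 0.1, "dz": 0, "rx": 0, "ry": 0, "rz": 0.2},
    {"dx": 0.015, "dy": 0.2, "dz": 0, "rx": 0, "ry": 0, "rz": 0.4},
    {"dx": 0.02, "dy": 0.3, "dz": 0, "rx": 0, "ry": 0, "rz": 0.6},
  ],
)

```text
t: 18.23
tcp_pos: [550.2, 190.0, 179.5]
tcp_rot: [0.653, 0.757, -0.0, -0.001]
wrist_force: [-8.8, 1.4, 4.7]
gripper_width: -0.001
```

```bash
python3 arc.py 28;python3 - <<'E'
from h import *
cm,im=grab('scene','c13');cv2.imwrite('pics/c13c.png',cv2.resize(im[170:310,210:380],None,fx=4,fy=4,interpolation=cv2.INTER_CUBIC))
E
```

```text
t 18.225 cur phi 1.6751412140537498 r 279.6485192420384 off -28.47080990955175 z 179.4983465514864 F [-8.8  1.4  4.7] Fn 8.505343216158384
```

View pics/c13c.png

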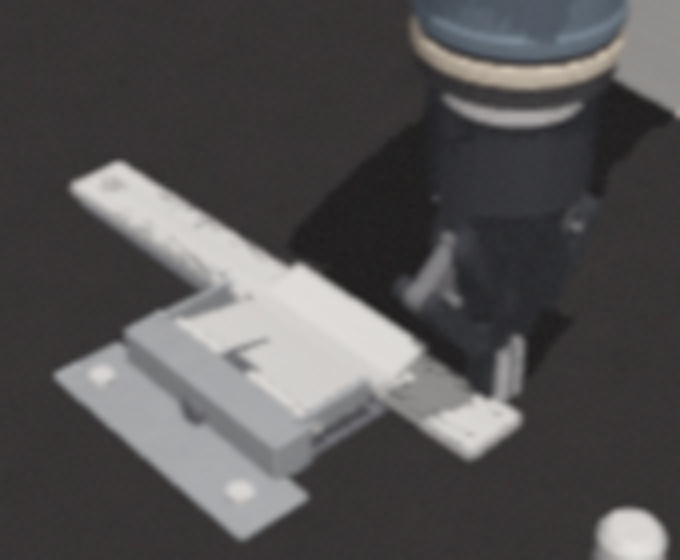

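Call:
drive_tool(
  series=[
    {"dx": 0, "dy": 0, "dz": 0, "rx": 0, "ry": 0, "rz": 0},
    {"dx": 0, "dy": 0, "dz": 0, "rx": 0, "ry": 0, "rz": 0},
  ],
)

```text
t: 18.52
tcp_pos: [550.3, 190.0, 179.5]
tcp_rot: [0.653, 0.757, -0.0, -0.0]
wrist_force: [-8.3, 1.3, 3.7]
gripper_width: 0.004
```

Call:
drive_tool(
  series=[
    {"dx": 0, "dy": -0.03, "dz": 0.05, "rx": 0, "ry": 0, "rz": 0},
    {"dx": 0, "dy": -0.03, "dz": 0.05, "rx": 0, "ry": 0, "rz": 0},
  ],
)

```text
t: 18.77
tcp_pos: [550.2, 189.9, 179.1]
tcp_rot: [0.653, 0.757, -0.0, -0.0]
wrist_force: [-6.2, 0.1, 3.6]
gripper_width: 0.0
```

Call:
drive_tool(
  series=[
    {"dx": 0, "dy": 0.03, "dz": 0, "rx": 0, "ry": 0, "rz": 0},
    {"dx": 0, "dy": 0.03, "dz": 0, "rx": 0, "ry": 0, "rz": 0},
  ],
)

```text
t: 19.02
tcp_pos: [550.3, 189.9, 179.1]
tcp_rot: [0.653, 0.757, -0.0, -0.0]
wrist_force: [-8.0, -0.1, 4.3]
gripper_width: 0.002
```

Call:
drive_tool(
  series=[
    {"dx": 0.005, "dy": 0.05, "dz": 0, "rx": 0, "ry": 0, "rz": 0.1},
    {"dx": 0.01, "dy": 0.1, "dz": 0, "rx": 0, "ry": 0, "rz": 0.2},
  ],
)

```text
t: 19.27
tcp_pos: [551.1, 190.1, 179.1]
tcp_rot: [0.655, 0.756, -0.0, -0.0]
wrist_force: [-9.1, -1.1, 5.8]
gripper_width: 0.002
```

Call:
drive_tool(
  series=[
    {"dx": 0.005, "dy": 0.05, "dz": 0, "rx": 0, "ry": 0, "rz": 0.1},
    {"dx": 0.008, "dy": 0.1, "dz": 0, "rx": 0, "ry": 0, "rz": 0.2},
  ],
)

```text
t: 19.52
tcp_pos: [552.2, 190.4, 179.1]
tcp_rot: [0.656, 0.755, -0.0, -0.0]
wrist_force: [-10.0, -0.3, 6.4]
gripper_width: -0.0
```

Call:
drive_tool(
  series=[
    {"dx": 0.005, "dy": 0.05, "dz": 0, "rx": 0, "ry": 0, "rz": 0.1},
    {"dx": 0.008, "dy": 0.1, "dz": 0, "rx": 0, "ry": 0, "rz": 0.2},
  ],
)

```text
t: 19.77
tcp_pos: [553.1, 190.6, 179.1]
tcp_rot: [0.657, 0.754, -0.0, -0.0]
wrist_force: [-9.0, 0.2, 5.4]
gripper_width: -0.007
```

Call:
drive_tool(
  series=[
    {"dx": 0.005, "dy": 0.05, "dz": 0, "rx": 0, "ry": 0, "rz": 0.1},
    {"dx": 0.008, "dy": 0.1, "dz": 0, "rx": 0, "ry": 0, "rz": 0.2},
  ],
)

```text
t: 20.02
tcp_pos: [554.1, 190.8, 179.0]
tcp_rot: [0.659, 0.752, -0.0, -0.001]
wrist_force: [-8.7, 0.4, 5.8]
gripper_width: -0.004
```

```bash
python3 arc.py 28
```

```text
t 20.025 cur phi 0.8765774279821423 r 279.5410069898113 off -28.40406536265087 z 179.0404428171518 F [-8.7  0.4  5.8] Fn 8.614702267384619
```

Call:
drive_tool(
  series=[
    {"dx": 0.003, "dy": 0.05, "dz": 0, "rx": 0, "ry": 0, "rz": 0.1},
    {"dx": 0.006, "dy": 0.1, "dz": 0, "rx": 0, "ry": 0, "rz": 0.2},
  ],
)

```text
t: 20.27
tcp_pos: [555.1, 191.0, 179.1]
tcp_rot: [0.66, 0.751, -0.0, -0.0]
wrist_force: [-9.2, 1.8, 6.5]
gripper_width: -0.001
```

Call:
drive_tool(
  series=[
    {"dx": 0.003, "dy": 0.05, "dz": 0, "rx": 0, "ry": 0, "rz": 0.1},
    {"dx": 0.006, "dy": 0.1, "dz": 0, "rx": 0, "ry": 0, "rz": 0.2},
  ],
)

```text
t: 20.52
tcp_pos: [556.1, 191.3, 179.1]
tcp_rot: [0.661, 0.75, -0.0, -0.001]
wrist_force: [-9.4, 1.1, 5.3]
gripper_width: 0.0
```

Call:
drive_tool(
  series=[
    {"dx": 0.003, "dy": 0.05, "dz": 0, "rx": 0, "ry": 0, "rz": 0.1},
    {"dx": 0.006, "dy": 0.1, "dz": 0, "rx": 0, "ry": 0, "rz": 0.2},
  ],
)

```text
t: 20.78
tcp_pos: [557.1, 191.4, 179.1]
tcp_rot: [0.663, 0.749, -0.0, -0.001]
wrist_force: [-9.7, 1.0, 5.6]
gripper_width: 0.0
```

Call:
drive_tool(
  series=[
    {"dx": 0.003, "dy": 0.05, "dz": 0, "rx": 0, "ry": 0, "rz": 0.1},
    {"dx": 0.006, "dy": 0.1, "dz": 0, "rx": 0, "ry": 0, "rz": 0.2},
  ],
)

```text
t: 21.02
tcp_pos: [558.1, 191.6, 179.1]
tcp_rot: [0.664, 0.748, -0.0, -0.001]
wrist_force: [-9.2, 0.3, 6.1]
gripper_width: -0.003
```

Call:
drive_tool(
  series=[
    {"dx": 0.003, "dy": 0.05, "dz": 0, "rx": 0, "ry": 0, "rz": 0.1},
    {"dx": 0.006, "dy": 0.1, "dz": 0, "rx": 0, "ry": 0, "rz": 0.2},
  ],
)

```text
t: 21.28
tcp_pos: [559.0, 191.8, 179.1]
tcp_rot: [0.665, 0.747, -0.0, -0.001]
wrist_force: [-9.0, 1.0, 6.1]
gripper_width: 0.001
```

Call:
drive_tool(
  series=[
    {"dx": 0.003, "dy": 0.05, "dz": 0, "rx": 0, "ry": 0, "rz": 0.1},
    {"dx": 0.006, "dy": 0.1, "dz": 0, "rx": 0, "ry": 0, "rz": 0.2},
  ],
)

```text
t: 21.52
tcp_pos: [560.0, 192.0, 179.1]
tcp_rot: [0.667, 0.745, -0.0, -0.001]
wrist_force: [-9.0, 1.3, 6.2]
gripper_width: -0.003
```

```bash
python3 arc.py 28;python3 - <<'E'
from h import *
cm,im=grab('scene','c14');cv2.imwrite('pics/c14c.png',cv2.resize(im[170:310,210:380],None,fx=4,fy=4,interpolation=cv2.INTER_CUBIC))
E
```

```text
t 21.525 cur phi -0.31920068910881927 r 279.3903436682873 off -28.230004341905484 z 179.06062762531073 F [-9.   1.3  6.2] Fn 8.824256059541261
```

View pics/c14c.png

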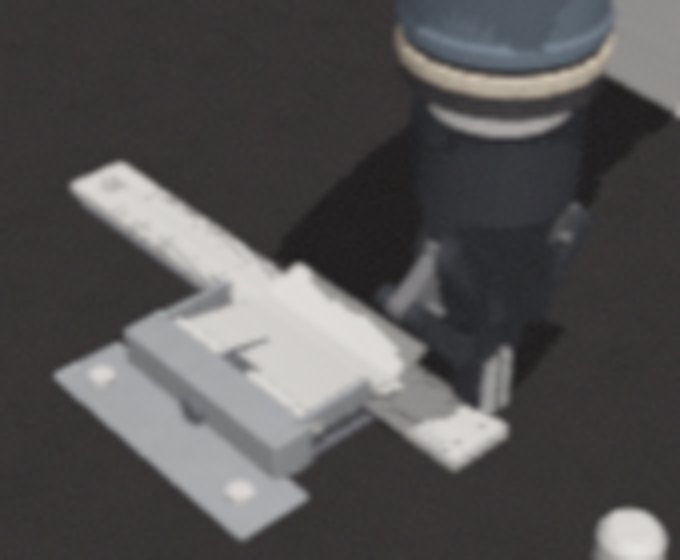

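The rule is following and sits well under the flap, with its end corner at about crop (480, 440). I'll keep feeling for the stop.

Call:
drive_tool(
  series=[
    {"dx": 0.002, "dy": 0.05, "dz": 0, "rx": 0, "ry": 0, "rz": 0.1},
    {"dx": 0.004, "dy": 0.1, "dz": 0, "rx": 0, "ry": 0, "rz": 0.2},
  ],
)

```text
t: 21.82
tcp_pos: [561.0, 192.2, 179.0]
tcp_rot: [0.668, 0.744, -0.0, -0.001]
wrist_force: [-8.6, 1.4, 5.3]
gripper_width: 0.001
```

Call:
drive_tool(
  series=[
    {"dx": 0.002, "dy": 0.05, "dz": 0, "rx": 0, "ry": 0, "rz": 0.1},
    {"dx": 0.004, "dy": 0.1, "dz": 0, "rx": 0, "ry": 0, "rz": 0.2},
  ],
)

```text
t: 22.08
tcp_pos: [562.0, 192.3, 179.1]
tcp_rot: [0.669, 0.743, -0.0, -0.001]
wrist_force: [-8.9, 0.9, 6.5]
gripper_width: -0.0
```

Call:
drive_tool(
  series=[
    {"dx": 0.002, "dy": 0.05, "dz": 0, "rx": 0, "ry": 0, "rz": 0.1},
    {"dx": 0.004, "dy": 0.1, "dz": 0, "rx": 0, "ry": 0, "rz": 0.2},
  ],
)

```text
t: 22.32
tcp_pos: [563.0, 192.5, 179.1]
tcp_rot: [0.67, 0.742, -0.0, -0.001]
wrist_force: [-8.8, 1.3, 5.3]
gripper_width: -0.007
```

Call:
drive_tool(
  series=[
    {"dx": 0.002, "dy": 0.05, "dz": 0, "rx": 0, "ry": 0, "rz": 0.1},
    {"dx": 0.004, "dy": 0.1, "dz": 0, "rx": 0, "ry": 0, "rz": 0.2},
  ],
)

```text
t: 22.58
tcp_pos: [564.0, 192.6, 179.1]
tcp_rot: [0.672, 0.741, -0.0, -0.001]
wrist_force: [-9.3, 1.3, 5.5]
gripper_width: -0.004
```

Call:
drive_tool(
  series=[
    {"dx": 0.002, "dy": 0.05, "dz": 0, "rx": 0, "ry": 0, "rz": 0.1},
    {"dx": 0.004, "dy": 0.1, "dz": 0, "rx": 0, "ry": 0, "rz": 0.2},
  ],
)

```text
t: 22.82
tcp_pos: [565.0, 192.8, 179.1]
tcp_rot: [0.673, 0.74, -0.0, -0.001]
wrist_force: [-8.4, 1.8, 6.0]
gripper_width: 0.001
```

Call:
drive_tool(
  series=[
    {"dx": 0.002, "dy": 0.05, "dz": 0, "rx": 0, "ry": 0, "rz": 0.1},
    {"dx": 0.004, "dy": 0.1, "dz": 0, "rx": 0, "ry": 0, "rz": 0.2},
  ],
)

```text
t: 23.08
tcp_pos: [566.0, 192.9, 179.1]
tcp_rot: [0.674, 0.738, -0.0, -0.001]
wrist_force: [-9.6, 1.2, 4.4]
gripper_width: -0.0
```

Call:
drive_tool(
  series=[
    {"dx": 0.002, "dy": 0.05, "dz": 0, "rx": 0, "ry": 0, "rz": 0.1},
    {"dx": 0.004, "dy": 0.1, "dz": 0, "rx": 0, "ry": 0, "rz": 0.2},
  ],
)

```text
t: 23.32
tcp_pos: [566.6, 193.0, 179.0]
tcp_rot: [0.676, 0.737, -0.001, -0.001]
wrist_force: [-13.5, 1.6, 9.6]
gripper_width: -0.003
```

Call:
drive_tool(
  series=[
    {"dx": 0, "dy": 0, "dz": 0, "rx": 0, "ry": 0, "rz": 0},
    {"dx": 0, "dy": 0, "dz": 0, "rx": 0, "ry": 0, "rz": 0},
  ],
)

```text
t: 23.58
tcp_pos: [566.5, 193.0, 179.0]
tcp_rot: [0.676, 0.737, -0.001, -0.001]
wrist_force: [-12.8, 1.8, 10.0]
gripper_width: -0.002
```

```bash
python3 arc.py 28;python3 -c "
from h import *
print(read_state()['moment'])"
```

```text
t 23.575 cur phi -1.7084093368426938 r 279.04404971030806 off -28.401710872940708 z 179.017228935542 F [-12.8   1.8  10. ] Fn 12.615431864699511
[0.27485917 2.5370004  0.01556161]
```

Call:
drive_tool(
  series=[
    {"dx": 0, "dy": 0, "dz": -0.03, "rx": 0, "ry": 0, "rz": 0},
    {"dx": 0, "dy": 0, "dz": -0.03, "rx": 0, "ry": 0, "rz": 0},
  ],
)

```text
t: 23.82
tcp_pos: [566.6, 193.0, 179.1]
tcp_rot: [0.676, 0.737, -0.001, -0.001]
wrist_force: [-11.2, 2.0, 4.7]
gripper_width: -0.001
```

Call:
drive_tool(
  series=[
    {"dx": 0, "dy": 0.02, "dz": -0.01, "rx": 0, "ry": 0, "rz": 0},
    {"dx": 0, "dy": 0.03, "dz": -0.02, "rx": 0, "ry": 0, "rz": 0},
  ],
)

```text
t: 24.08
tcp_pos: [566.7, 193.0, 179.1]
tcp_rot: [0.676, 0.737, -0.001, -0.001]
wrist_force: [-11.8, 2.0, 1.6]
gripper_width: -0.001
```

Call:
drive_tool(
  series=[
    {"dx": 0, "dy": 0.02, "dz": 0, "rx": 0, "ry": 0, "rz": 0},
    {"dx": 0, "dy": 0.02, "dz": 0, "rx": 0, "ry": 0, "rz": 0},
    {"dx": 0, "dy": 0.02, "dz": 0, "rx": 0, "ry": 0, "rz": 0},
    {"dx": 0, "dy": 0.02, "dz": 0, "rx": 0, "ry": 0, "rz": 0},
  ],
)

```text
t: 24.58
tcp_pos: [566.8, 193.0, 179.1]
tcp_rot: [0.675, 0.737, -0.001, -0.001]
wrist_force: [-13.3, 3.7, 3.7]
gripper_width: 0.004
```

```bash
python3 arc.py 28;python3 - <<'E'
from h import *
cm,im=grab('scene','c15');cv2.imwrite('pics/c15c.png',cv2.resize(im[170:310,210:380],None,fx=4,fy=4,interpolation=cv2.INTER_CUBIC))
cm,im=grab('side','s15');cv2.imwrite('pics/s15c.png',cv2.resize(im[130:330,160:400],None,fx=3,fy=3,interpolation=cv2.INTER_CUBIC))
cm,im=grab('wrist','w15')
E
```

```text
t 24.575 cur phi -1.7058967923417443 r 279.05456445275036 off -28.13866983991539 z 179.11305698176608 F [-13.3   3.7   3.7] Fn 12.890976336409807
```

View pics/c15c.png

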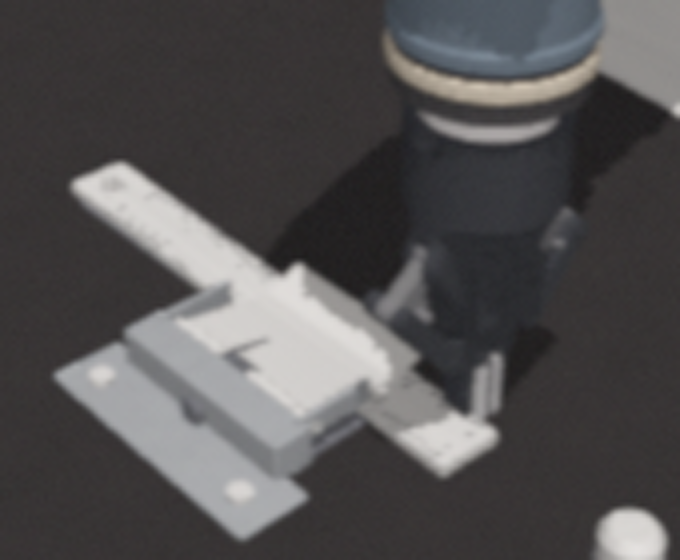

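View pics/w15.png

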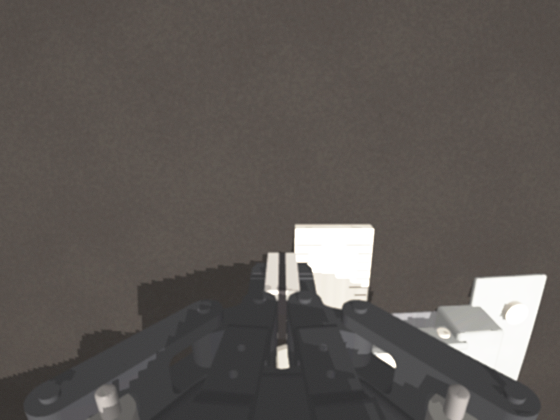

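Call:
drive_tool(
  series=[
    {"dx": 0, "dy": 0.02, "dz": 0, "rx": 0, "ry": 0, "rz": 0},
    {"dx": 0, "dy": 0.02, "dz": 0, "rx": 0, "ry": 0, "rz": 0},
    {"dx": 0, "dy": 0.02, "dz": 0, "rx": 0, "ry": 0, "rz": 0},
    {"dx": 0, "dy": 0.02, "dz": 0, "rx": 0, "ry": 0, "rz": 0},
  ],
)

```text
t: 25.22
tcp_pos: [566.9, 193.0, 179.1]
tcp_rot: [0.675, 0.737, -0.001, -0.001]
wrist_force: [-14.1, 2.2, 4.7]
gripper_width: 0.001
```

Seated: the finger held about 13–14 N and barely moved. Now I'll release gently, straight back.

Call:
drive_tool(
  series=[
    {"dx": 0, "dy": -0.03, "dz": 0, "rx": 0, "ry": 0, "rz": 0},
    {"dx": 0, "dy": -0.07, "dz": 0, "rx": 0, "ry": 0, "rz": 0},
    {"dx": 0, "dy": -0.12, "dz": 0, "rx": 0, "ry": 0, "rz": 0},
    {"dx": 0, "dy": -0.17, "dz": 0, "rx": 0, "ry": 0, "rz": 0},
    {"dx": 0, "dy": -0.22, "dz": 0, "rx": 0, "ry": 0, "rz": 0},
    {"dx": 0, "dy": -0.3, "dz": 0, "rx": 0, "ry": 0, "rz": 0},
    {"dx": 0, "dy": -0.5, "dz": 0, "rx": 0, "ry": 0, "rz": 0},
    {"dx": 0, "dy": -1, "dz": 0, "rx": 0, "ry": 0, "rz": 0},
  ],
)

```text
t: 26.22
tcp_pos: [558.1, 192.0, 179.8]
tcp_rot: [0.676, 0.737, 0.0, 0.0]
wrist_force: [-0.5, -0.4, 0.3]
gripper_width: 0.0
```

Call:
drive_tool(
  series=[
    {"dx": 0, "dy": -1.5, "dz": 0, "rx": 0, "ry": 0, "rz": 0},
    {"dx": 0, "dy": -3, "dz": -1, "rx": 0, "ry": 0, "rz": 0},
    {"dx": 0, "dy": -3, "dz": -4, "rx": 0, "ry": 0, "rz": 0},
    {"dx": 0, "dy": -3, "dz": -8, "rx": 0, "ry": 0, "rz": 0},
    {"dx": 0, "dy": -3, "dz": -12, "rx": 0, "ry": 0, "rz": 0},
    {"dx": 0, "dy": -3, "dz": -12, "rx": 0, "ry": 0, "rz": 0},
  ],
)

```text
t: 26.98
tcp_pos: [528.6, 189.7, 303.4]
tcp_rot: [0.676, 0.737, 0.003, 0.001]
wrist_force: [-0.0, 0.7, -0.7]
gripper_width: 0.001
```

```bash
python3 arc.py 28;python3 - <<'E'
from h import *
cm,im=grab('scene','c16');cv2.imwrite('pics/c16c.png',cv2.resize(im[170:310,210:380],None,fx=4,fy=4,interpolation=cv2.INTER_CUBIC))
cm,im=grab('wrist','w16');print(cm['xyz'],cm['attitude'])
g=cv2.imread('pics/c15.png')
E
```

```text
t 26.975 cur phi -1.715182579646389 r 279.07087443569867 off -66.45866136344046 z 303.38016831170916 F [-0.   0.7 -0.7] Fn -0.03909423624152229
[522.00959109 265.57954565 272.16830993] [0.98756758 0.04292983 0.00799798 0.15100773]
```

View pics/c16c.png

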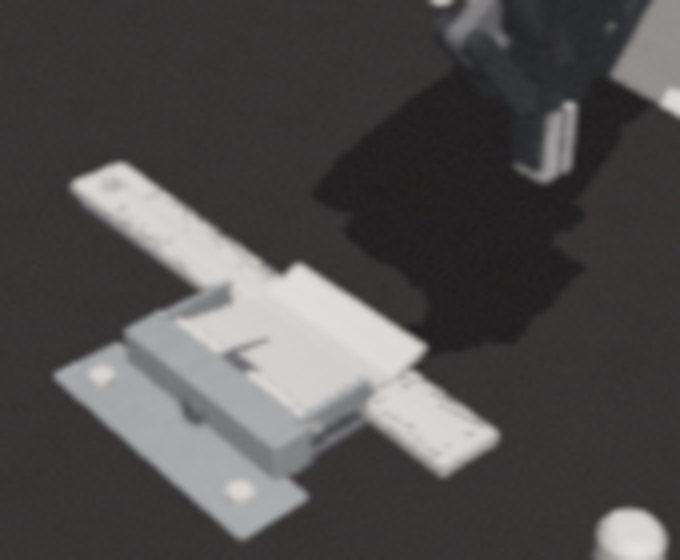

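View pics/w16.png

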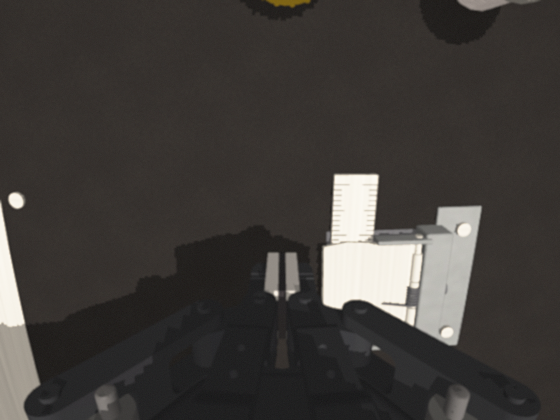

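Call:
drive_tool(
  series=[
    {"dx": 0, "dy": 0, "dz": 0, "rx": 0, "ry": 0, "rz": 0},
    {"dx": 0, "dy": 0, "dz": 0, "rx": 0, "ry": 0, "rz": 0},
    {"dx": 0, "dy": 0, "dz": 0, "rx": 0, "ry": 0, "rz": 0},
  ],
)

```text
t: 27.45
tcp_pos: [528.1, 189.4, 299.1]
tcp_rot: [0.676, 0.737, -0.0, -0.0]
wrist_force: [-0.5, -0.3, 0.2]
gripper_width: 0.003
```

Run:
```python
from h import *
cm,im=grab('scene','c17')
a=cv2.imread('pics/c15.png',0).astype(float);b=im[:,:,1].astype(float);a=cv2.imread('pics/c15.png')[:,:,1].astype(float)
# far/end corner edge of rule: rows/cols near (321-334, 275-290): half-level crossing along column at lower edge & right edge
def edge(g,col,r0,r1):
    p=g[r0:r1,col];h=(p.max()+p.min())/2;i=np.where((p[:-1]>h)&(p[1:]<=h))[0][-1];return r0+i+(p[i]-h)/(p[i]-p[i+1])
for c in (312,316,320,324,328,331): print(c,[round(edge(g,c,270,298),2) for g in(a,b)])
for r in(277,279,281):
    print(r,[ (lambda p,h:(lambda i:round(322+i+(p[i]-h)/(p[i]-p[i+1]),2))(np.where((p[:-1]>h)&(p[1:]<=h))[0][-1]))(g[r,322:345],(g[r,322:345].max()+g[r,322:345].min())/2) for g in(a,b)])
```

```text
312 [np.float64(282.28), np.float64(282.06)]
316 [np.float64(285.15), np.float64(285.15)]
320 [np.float64(288.12), np.float64(288.12)]
324 [np.float64(286.22), np.float64(286.17)]
328 [np.float64(283.64), np.float64(283.68)]
331 [np.float64(281.76), np.float64(281.76)]
277 [np.float64(333.28), np.float64(333.38)]
279 [np.float64(333.6), np.float64(333.78)]
281 [np.float64(332.23), np.float64(332.28)]
```

```bash
python3 -c "
from station import *
print(hand_in())"
```

```text
the job is handed in; nothing more can be done
None
```

I stowed the rule and handed the job in at about 27.5 s. The last pictures show it hooked on the stud, under the flap and flat on the mat, with nothing touching it. No verdict was reported.

**What I did:**
- **Hooking:** I set the hole over the stud with the rule swung about 28° out, and let go.
- **Swing in:** I pushed the free end with shut fingers, and sliding took about 9 N. The rule came up against the stop about 1.7° past the bay line, which puts its far edge roughly 24 mm in, inside the 11–35 mm range.
- **Seating:** I held it there at about 13–14 N sideways. The highest total force I read was about 17 N, under the 20 N limit. I then backed straight off.

**Last checks:**
- The picture from while I was still pressing and the one after letting go show the rule's end within about 0.2 px of the same place, so there was no visible spring-back. The wrist force was about 0.
- **Not measured:** the remaining force on the stop (0.3 N needed) and the flap angle. I judged both only from the pictures and how the push felt.

**What went wrong or disagreed:**
- One move was refused for bad row format.
- A misplaced decimal put the rule 4 cm off while it was in the air. I corrected it before lowering, and it touched nothing.
- The swing took more force than the 3–7 N stated, with an unexpected 4–6 N of downward push from the fingertip. I raised the tip slightly to reduce this before the final push.
- Lowering for the grasp, the fingertips pressed on the mat with about 53 N. I backed off at once. The 40 N limit is stated for the arm and the gripper's body, so I expect it does not count, but I can't confirm that.

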